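# Present the cell window to the inspection camera

## Task

Pick the cell window (the glazed 44 mm ring, not the two open rings) out of the drying stand, gripping it gently with no more than about 15 N, and hold it up before the inspection camera: its centre on the lens axis, 85 mm in front of the lens, its glass square to the way the camera looks. Leave the open rings, the camera, the petri dish and the jar as they are, and finish while still holding the window there, steady.

Things in the scene. Friction and masses are not known exactly. Their poses are not given: they have to be found in the camera images.
- window_center (a point): Centre of the cell window: clear pane in a black ring, a disc 44 mm across and 12 mm thick, about 52 g, standing on edge in one of the stand's three places, centre 52 mm above the bench. Its z is the disc's axis (square to the glass), level within 6 degrees at first, along the stand's x axis. Faces alike. Grip across the diameter from above, fingers closing along the stand's y.
- ring_large_center (a point): Centre of the large open ring: dark steel, 52 mm outside, 40 mm inside diameter, 12 mm thick, standing on edge in another place of the stand, centre about 57 mm above the bench; z is its axis.
- ring_small_center (a point): Centre of the small open ring: dark steel, 36 mm outside, 25 mm inside diameter, 12 mm thick, standing on edge in the remaining place of the stand, centre about 48 mm above the bench; z is its axis.
- drying_stand: Drying stand, fixed: base 130 x 50 x 8 mm, origin under its centre, x lengthwise. Discs stand at x = -30, 0, +30 mm, axes along x, on rods at y = +-12 mm (tops 34 mm up) between fins 46 mm high; end plates 34 mm wide, 42 high; farther than 17 mm from the middle line only the base. Fixed equipment up to 310 mm high begins 105 mm to its +y side and stands along the bench's left: come from above.
- inspection_camera: Inspection camera, fixed: square steel foot 70 x 70 x 12 mm, origin under its centre; column and fork carry the head's pivot 300 mm above the bench. It looks to its -x side and downward by 8 to 29 degrees (differs from case to case, stiff). The head is a grey box 60 x 44 x 44 mm with a black lens barrel, 36 mm across; its top stands up to 335 mm above the bench.
- lens (a point): Middle of the lens front, 25 mm from the head's pivot. The frame's x axis is the lens axis: the camera looks along -x.
- focus (a point): The point on the lens axis 85 mm in front of the lens, about 0.24 to 0.29 m above the bench, where the window's centre is to be held. Same frame directions as lens: x points back to the lens.
- petri_dish: Petri dish, 59 mm in diameter and 12 mm high, loose on the bench; origin at the centre of its underside. To be left alone.
- jar: Sample jar with black cap, 52 mm in diameter and 65 mm high, loose on the bench; origin at the centre of its underside. To be left alone.

How it is judged:
By the outcome, as a careful person would: the job done as asked, in the order asked, and still so for the second after the job is handed in, while the arm keeps its last pose, push and grip.
It also fails if it takes over 38 s, if anything falls off the work surface, if the arm or the gripper's body presses on something with over 40 N, if the wrist force passes 120 N, or if a joint passes its speed limit or range.

## Robot

A 7-joint arm with a two-finger parallel gripper is mounted at the origin on a cart in front of the work surface, level with it; the furniture and walls round the work are solid. World frame = base frame: x ahead of the robot, y to its left, z up, the work surface at z = 0. Lengths are in m, angles in rad, forces in N, time in s.
With the tool pointing down it reaches from about 0.425 to 0.925 m from the base axis. Payload 6.8 kg.
Tool frame: the origin (TCP) lies at the very end of the fingers, on their centre line; the grasp point (between the pads) lies 19 mm behind it; z points along the fingers, y is the line along which they close (so a half turn about z gives the same grasp; the last joint's range is limited). The gripper opens to 85 mm and grips with 20 to 120 N. Pads are 22 mm wide; open, the fingers measure 114 mm over their backs; the gripper's body (76 mm by 85 mm) begins 54 mm behind the grasp point. The pads swing forward as they close: fully open they stand 13 mm farther back than shut.
Start: joints at [-1.386, 0.477, 0.022, 1.555, -0.011, 1.109, -0.083], TCP at [0.195, 0.646, 0.231] pointing down, gripper open.
Joint ranges: [-2.96, 2.96], [-0.34, 2.1], [-1.41, 1.46], [0.24, 2.44], [-1.37, 4.51], [0.17, 1.92], [-2.96, 2.96]. Speed limits (rad/s): [2.39, 2.39, 3.14, 3.14, 3.14, 3.14, 3.14].

## Interface

Orientations are given as a unit quaternion [w, x, y, z].
In Python, from station import bot gives the robot as it stands.
- The arm moves only by the tool nudge_tcp, called after "Request:" by a JSON object that holds its "name" and its "arguments". Schema: {"type":"object","properties":{"rows":{"type":"array","items":{"type":"array","items":{"type":"number"},"minItems":5,"maxItems":5},"minItems":1,"maxItems":20},"grip_n":{"type":"number"},"only":{"type":"string"},"quiet":{"type":"boolean"},"lines":{"type":"string"}},"required":["rows"],"additionalProperties":false}. rows is a list of rows, 1 to 20 of them, each of 5 numbers: dx, dy, dz in m, then a turn about the tool's z in rad, then the opening from 0.0 (shut) to 1.0 (fully open); each row shifts and turns the commanded pose from where the row before left it, along the tool's axes as they then stand; what a row does not reach is not made up. A row lasts 1/10 s, in which the tool goes at most 0.05 m and 0.15 rad, less where a joint would pass 70% of its speed; a pose out of reach is approached as far as the arm can. The fingers move at their own pace and stop on an object; grip_n is the grip in N (left out, the last holds). Time passes only in rows, so rows that do not move let the fingers close. The tool returns the time, the measured TCP pose, the force, the opening and the grip force at its end. only (a regular expression) keeps the lines of the reply that match it, lines (a string "A,B") keeps lines A to B, and quiet returns only ok. Input that does not fit is refused with a message, and nothing moves.
- bot.get_obs(): the state, without advancing time (a new reading comes with each control period).
- bot.read_camera(name): name is "scene" or "top" or "wrist"; returns the picture (480x640x3 uint8, blue, green, red); there is no depth.
- bot.camera_info(name): a dict with "vertical_fov" (degrees; the focal length in pixels is half the picture's height over the tangent of half this angle, whatever the lens; pixels are square), "cx", "cy" (the principal point, pixels), "k1" (the pictures are not rectified: a ray, as slopes to the right and down, at radius r is drawn at 1 + k1 r^2 times it, then the intrinsics apply), "view" (4x4, takes a point from world to camera coordinates); the wrist camera has in their place "hand_eye" (4x4, takes a point from camera to tool coordinates, whose origin is the TCP and whose axes are the flange's). Camera axes: x right, y up, looking along -z (the intrinsics and any distortion apply to the point x, -y, -z); pixel columns grow to the right and rows downward; lengths in m; the calibration is good to about 2 mm. A picture is of the moment at which its call begins: read the wrist's pose just before it. camera_info takes no time and is no camera call.
- bot.hand_in(): hands the job in; it is judged then, once.
The state is a dict: "t": time; "q": joint angles; "joint_vel": joint speeds; "joint_torque": joint torques, N m; "eef_pos": TCP position; "tool_rot": TCP orientation; "contact_force": force on the tool from outside, world axes, zero at the start; "torque": the same for the moment, N m; "gripper_width": opening from 0.0 (shut) to 1.0 (fully open); "grasp_force": force on a finger pad.
Only numpy, scipy, OpenCV 4.12 (cv2) and the standard library are available. Lean on these libraries where they do the work, as an engineer would, in place of code of your own. Each camera call takes 0.05 s, during which the arm holds its last target. There are 200 camera calls.

## Working session

There is one attempt and no reset: what is moved stays moved. The work goes in short steps, Python scripts to look and compute and a tool call to move; the robot and the scene stay as the last step left them, time stands still between calls to the robot, and variables do not carry over. Pictures are saved under pics/ and viewed, at most 10 in all, crops included, and the job is handed in when it is done.

```bash
ls; mkdir -p pics
```

Run:
```python
from station import bot
import cv2,json
o=bot.get_obs();print({k:(v.tolist() if hasattr(v,'tolist') else v) for k,v in o.items()})
for n in("scene","top","wrist"):
    im=bot.read_camera(n);cv2.imwrite(f"pics/{n}0.png",im);print(n,bot.camera_info(n))
```

```text
pics
station.py
{'t': 0.0, 'q': [-1.3861333925056767, 0.4778042483665735, 0.022319958634978505, 1.5564614980216478, -0.011507306549200876, 1.1093211908448004, -0.08304874792485673], 'joint_vel': [-0.000411278538879646, 0.00010099131135229975, 0.0004256627805920922, 0.0016182098617616549, 0.00025850408874992386, 0.0009762320456653118, 0.0003390618285252911], 'joint_torque': [-2.699568995012669e-05, -59.64562654495239, 1.6080454364418983, -28.11976432800293, 0.012483056634664536, 0.009207858529407531, -2.0988802589272382e-05], 'eef_pos': [0.19463079547415824, 0.6456979224540415, 0.23031832423114057], 'tool_rot': [-7.461320004928481e-05, 0.14581613334988974, 0.9893112676403928, -0.0009302728182818818], 'contact_force': [-0.1343936806463761, 0.8872702268062836, -1.3004720500518816], 'torque': [0.009563734141859735, 0.011398726998499633, -0.04023762082907541], 'grasp_force': 0.0, 'gripper_width': 0.996740123230924}
scene {'vertical_fov': 52.394148332030554, 'cx': 317.3180239333777, 'cy': 234.8797519389601, 'k1': 6.426910862893774e-05, 'view': array([[ 0.764695  , -0.64424986,  0.
[... 355 characters left out ...]
 , -0.99962566, -0.00828438, -0.06672116],
       [ 0.9908394 ,  0.02474577,  0.1327589 , -0.49520099],
       [-0.1325042 , -0.01167021,  0.99111374, -1.17616049],
       [ 0.        ,  0.        ,  0.        ,  1.        ]])}
wrist {'vertical_fov': 69.47725240039, 'cx': 322.45246005557857, 'cy': 239.95020416210747, 'k1': -0.05786777118592887, 'hand_eye': array([[-5.90014643e-04,  9.52943887e-01,  3.03146169e-01,
         7.75191469e-02],
       [ 9.99999730e-01,  4.29554567e-04,  5.95993300e-04,
        -5.96922190e-04],
       [ 4.37730351e-04,  3.03146439e-01, -9.52943884e-01,
        -1.42163466e-01],
       [ 0.00000000e+00,  0.00000000e+00,  0.00000000e+00,
         1.00000000e+00]])}
```

View pics/scene0.png

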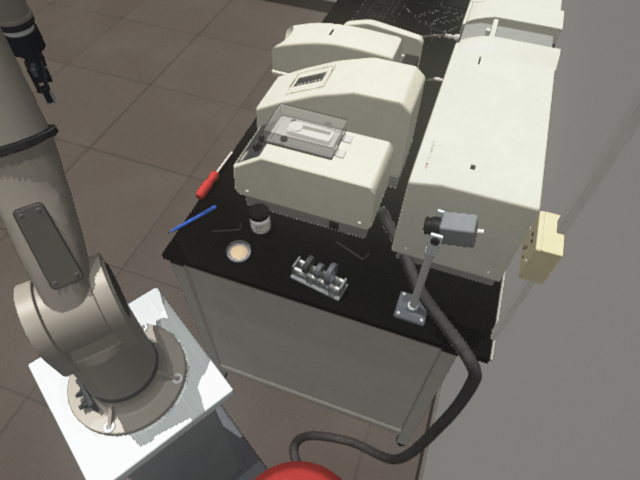

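View pics/top0.png

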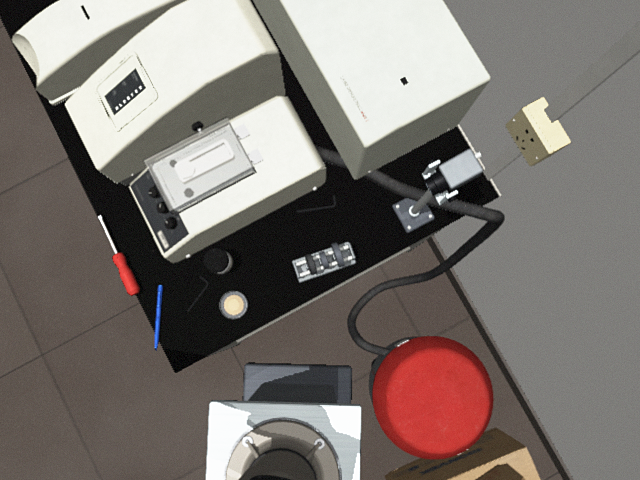

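Scene and top views show the stand at about (325,262) in top and (320,275) in scene. The camera foot is at (412,215) in top and its head at about (455,170), with the lens toward the left. The dish is at (233,305) and the jar at (217,262). I'll crop in to get the detail.

Create h.py:
```python
import numpy as np,cv2
from scipy.spatial.transform import Rotation as R
from station import bot
def T_tool(o):
    T=np.eye(4);w,x,y,z=o["tool_rot"];T[:3,:3]=R.from_quat([x,y,z,w]).as_matrix();T[:3,3]=o["eef_pos"];return T
def cam(name,o=None):
    c=bot.camera_info(name);f=240/np.tan(np.radians(c["vertical_fov"]/2))
    W=np.linalg.inv(c["view"]) if name!="wrist" else T_tool(o)@c["hand_eye"]
    return f,c["cx"],c["cy"],c["k1"],W
def ray(C,uv):
    f,cx,cy,k,W=C;d=np.array([(uv[0]-cx)/f,(uv[1]-cy)/f]);p=d.copy()
    for _ in range(8):p=d/(1+k*(p@p))
    v=W[:3,:3]@[p[0],-p[1],-1];return W[:3,3],v/np.linalg.norm(v)
def plane(C,uv,z):
    o,v=ray(C,uv);return o+v*(z-o[2])/v[2]
def tri(rs):
    A=np.zeros((3,3));b=np.zeros(3)
    for o,v in rs:
        M=np.eye(3)-np.outer(v,v);A+=M;b+=M@o
    p=np.linalg.solve(A,b);return p,[np.linalg.norm((np.eye(3)-np.outer(v,v))@(p-o)) for o,v in rs]
def proj(C,p):
    f,cx,cy,k,W=C;q=np.linalg.inv(W)@np.r_[p,1];d=np.array([q[0],-q[1]])/-q[2];d=d*(1+k*(d@d));return d*f+[cx,cy]
```

Run:
```python
import cv2,numpy as np
from h import *
t=cv2.imread("pics/top0.png");s=cv2.imread("pics/scene0.png")
a=cv2.resize(t[235:285,285:365],(800,500),interpolation=cv2.INTER_CUBIC)
def c(i,x,y,w,h,W,H): return cv2.resize(i[y:y+h,x:x+w],(W,H),interpolation=cv2.INTER_CUBIC)
out=np.vstack([np.hstack([c(t,285,235,80,60,400,300),c(t,390,140,100,75,400,300)]),np.hstack([c(s,280,245,80,60,400,300),c(s,400,200,100,75,400,300)])])
cv2.imwrite("pics/crop1.png",out)
C=cam("top");S=cam("scene")
for n,u in dict(stand=(325,262),dish=(233,305),jar=(217,262),foot=(412,215)).items():print(n,plane(C,u,.01))
print(S[4][:3,3],C[4][:3,3])
```

```text
stand [ 0.44820541 -0.07713376  0.01      ]
dish [0.35157823 0.11606144 0.01      ]
jar [0.44229658 0.15455074 0.01      ]
foot [ 0.5549379  -0.26291098  0.01      ]
[ 0.03821473 -0.53750226  0.97640908] [ 0.33655821 -0.06816809  1.23089842]
```

View pics/crop1.png

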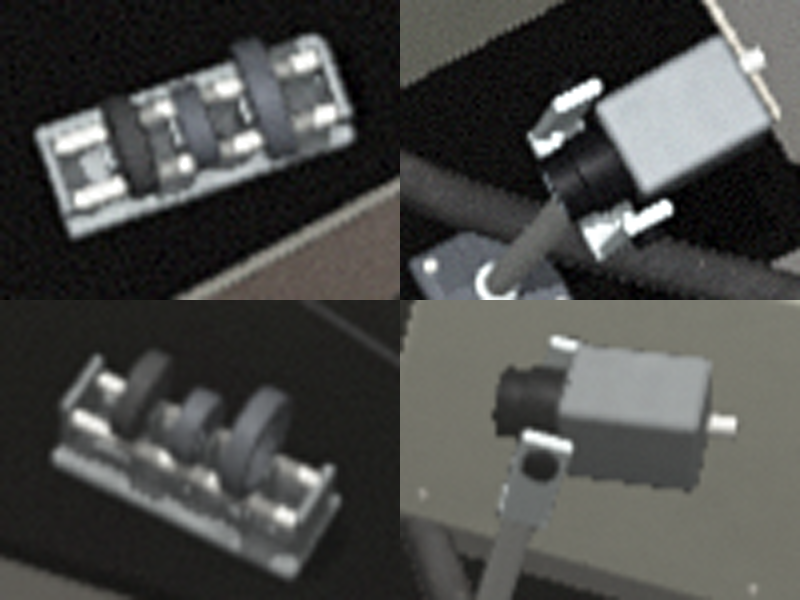

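Crop: the black window is in the place at the image-left end of the stand (top pixel about (311,264)), the small ring in the middle and the large ring at the right. The camera looks left and down in the picture. The camera's tilt has to come from pivoting the window in the grip, since the tool always points down. Next I rise, turn and travel over the stand.

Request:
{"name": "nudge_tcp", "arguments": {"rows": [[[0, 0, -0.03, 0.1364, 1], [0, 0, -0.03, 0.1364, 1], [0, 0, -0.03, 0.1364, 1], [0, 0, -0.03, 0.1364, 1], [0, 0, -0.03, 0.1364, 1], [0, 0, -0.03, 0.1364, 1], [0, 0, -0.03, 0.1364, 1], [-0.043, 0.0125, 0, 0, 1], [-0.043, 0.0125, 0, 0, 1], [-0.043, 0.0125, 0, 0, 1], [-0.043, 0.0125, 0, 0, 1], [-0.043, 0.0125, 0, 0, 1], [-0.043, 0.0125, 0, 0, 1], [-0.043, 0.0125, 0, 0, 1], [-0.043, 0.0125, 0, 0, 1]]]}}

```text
refused: rows[0]: the value is too long (schema: maxItems 5). Nothing was moved.
```

The call was refused and nothing moved: it wants a list of rows, each a list of 5 numbers. Same move again in that form.

Request:
{"name": "nudge_tcp", "arguments": {"rows": [[0, 0, -0.03, 0.1364, 1], [0, 0, -0.03, 0.1364, 1], [0, 0, -0.03, 0.1364, 1], [0, 0, -0.03, 0.1364, 1], [0, 0, -0.03, 0.1364, 1], [0, 0, -0.03, 0.1364, 1], [0, 0, -0.03, 0.1364, 1], [-0.043, 0.0125, 0, 0, 1], [-0.043, 0.0125, 0, 0, 1], [-0.043, 0.0125, 0, 0, 1], [-0.043, 0.0125, 0, 0, 1], [-0.043, 0.0125, 0, 0, 1], [-0.043, 0.0125, 0, 0, 1], [-0.043, 0.0125, 0, 0, 1], [-0.043, 0.0125, 0, 0, 1]]}}

```text
t: 1.65
eef_pos: [0.3996, 0.35, 0.4412]
tool_rot: [-0.0, 0.584, 0.812, -0.0]
contact_force: [1.0, -0.2, 0.1]
gripper_width: 0.998
grasp_force: 0.0
```

Request:
{"name": "nudge_tcp", "arguments": {"rows": [[-0.047, -0.009, 0, 0, 1], [-0.047, -0.009, 0, 0, 1], [-0.047, -0.009, 0, 0, 1], [-0.047, -0.009, 0, 0, 1], [-0.047, -0.009, 0, 0, 1], [-0.047, -0.009, 0, 0, 1], [-0.047, -0.009, 0, 0, 1], [-0.047, -0.009, 0, 0, 1], [0, 0, 0, 0, 1], [0, 0, 0, 0, 1]]}}

```text
t: 2.65
eef_pos: [0.4498, -0.0285, 0.4412]
tool_rot: [-0.0, 0.585, 0.811, 0.0]
contact_force: [0.1, 0.6, -0.7]
gripper_width: 1.003
grasp_force: 0.0
```

Run:
```python
from h import *
import json
o=bot.get_obs();im=bot.read_camera("wrist");cv2.imwrite("pics/w1.png",im)
json.dump({k:np.array(o[k]).tolist() for k in("eef_pos","tool_rot")},open("w1.json","w"));print(o["t"],o["q"])
```

```text
2.65 [-0.89620848 -0.12518285  0.75083523  1.77684846  0.08479907  1.45685051
  0.16138743]
```

View pics/w1.png

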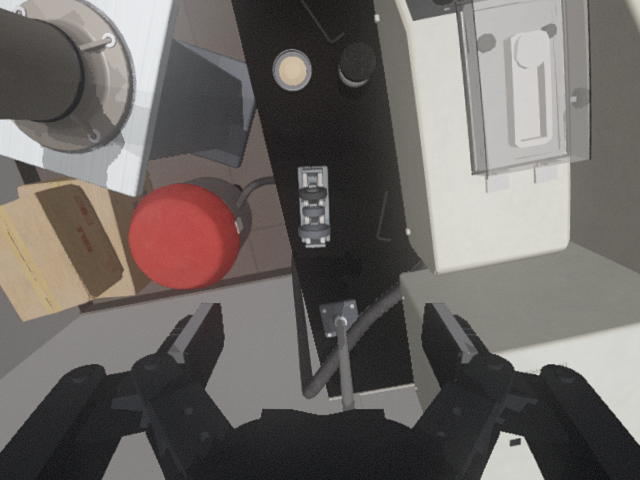

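Wrist view: stand at about (313,205), window at (313,194), small ring at (313,212), large ring at (314,231). The dish is at (292,70), the jar at (357,65) and the camera foot at (339,318). I'll measure the stand here and the camera head by triangulating from top and scene.

Run:
```python
from h import *
import json
np.set_printoptions(precision=4,suppress=True)
o=json.load(open("w1.json"));W=cam("wrist",o);C=cam("top");S=cam("scene")
def stand(im,roi,C,thr=90):
    x0,y0,x1,y1=roi;g=cv2.cvtColor(im[y0:y1,x0:x1],cv2.COLOR_BGR2GRAY);m=(g>thr).astype(np.uint8)
    m=cv2.morphologyEx(m,cv2.MORPH_CLOSE,np.ones((15,15)))
    c=max(cv2.findContours(m,0,2)[0],key=cv2.contourArea);b=cv2.boxPoints(cv2.minAreaRect(c))+[x0,y0]
    P=np.array([plane(C,p,.008)for p in b]);e=[P[1]-P[0],P[2]-P[1]];l=max(e,key=np.linalg.norm)
    print("stand",P.mean(0),[np.linalg.norm(x)for x in e],np.degrees(np.arctan2(l[1],l[0])))
stand(cv2.imread("pics/w1.png"),(288,155,340,258),W)
stand(cv2.imread("pics/top0.png"),(285,235,362,288),C)
t=dict(D=(450,188.7),A=(439.5,166.2),B=(470.5,149.5),C=(485,168));s=dict(D=(440,228),A=(444.5,211.7),B=(478,215.5),C=(474.3,232.5))
P={}
for k in "ABCD":
    P[k],r=tri([ray(C,t[k]),ray(S,s[k])]);print(k,P[k],r)
ax=(P["A"]+P["D"]-P["B"]-P["C"])/2;print("look",ax,np.linalg.norm(ax),np.degrees(np.arctan2(ax[1],ax[0])),np.degrees(np.arcsin(ax[2]/np.linalg.norm(ax))),np.linalg.norm(P["A"]-P["D"]))
print("top mid",np.mean(list(P.values()),0))
for u in((338.5,318),):print("foot w",plane(W,u,.012))
```

```text
stand [ 0.4452 -0.091   0.008 ] [np.float64(0.06717585625888571), np.float64(0.15876124332229488)] -71.36178021116312
stand [ 0.4285 -0.0855  0.008 ] [np.float64(0.15627079320983592), np.float64(0.11609642663744599)] -64.9878916609934
A [ 0.5809 -0.2577  0.3217] [np.float64(0.00022294819410245508), np.float64(0.00022294819410241377)]
B [ 0.607  -0.3057  0.3353] [np.float64(0.0007197153840441428), np.float64(0.0007197153840440384)]
C [ 0.5748 -0.3268  0.3353] [np.float64(0.0018953663584336652), np.float64(0.0018953663584337604)]
D [ 0.5454 -0.276   0.3208] [np.float64(0.0015398951020406133), np.float64(0.0015398951020405213)]
look [-0.0277  0.0494 -0.014 ] 0.05837103403430109 119.31190916495967 -13.915169214363738 0.03992629223089977
top mid [ 0.577  -0.2915  0.3283]
foot w [ 0.5591 -0.2637  0.012 ]
```

Request:
{"name": "nudge_tcp", "arguments": {"rows": [[-0.004, -0.0043, 0.046, 0, 1], [-0.004, -0.0043, 0.046, 0, 1], [-0.004, -0.0043, 0.046, 0, 1], [-0.004, -0.0043, 0.046, 0, 1], [-0.004, -0.0043, 0.046, 0, 1], [0, 0, 0, 0, 1], [0, 0, 0, 0, 1], [0, 0, 0, 0, 1]], "grip_n": 15}}

```text
t: 3.5
eef_pos: [0.4379, -0.0525, 0.2133]
tool_rot: [0.001, 0.583, 0.812, 0.001]
contact_force: [0.4, -0.3, -0.3]
gripper_width: 1.001
grasp_force: 0.0
```

Run:
```python
from h import *
import json
o=bot.get_obs();im=bot.read_camera("wrist");cv2.imwrite("pics/w2.png",im)
json.dump({k:np.array(o[k]).tolist() for k in("eef_pos","tool_rot")},open("w2.json","w"));print(o["t"],o["q"])
# overlay of predicted lens/pivot on enlarged crops
C=cam("top");S=cam("scene");out=[]
piv=np.array([.5658,-.2715,.300]);yaw,p=np.radians(119.3),np.radians(14)
look=np.array([np.cos(yaw)*np.cos(p),np.sin(yaw)*np.cos(p),-np.sin(p)]);l=piv+.025*look
s=np.array([-np.sin(yaw),np.cos(yaw),0]);u=np.cross(look,s);u*=np.sign(u[2])
a=np.linspace(0,2*np.pi,25)
for n,c,(x,y) in(("top",C,(400,140)),("scene",S,(410,195))):
    z=cv2.resize(cv2.imread(f"pics/{n}0.png")[y:y+60,x:x+80],None,fx=8,fy=8,interpolation=cv2.INTER_CUBIC)[:300 if n=="x" else 480]
    def pt(q): return tuple(np.int32((proj(c,q)-[x,y]+.5)*8))
    for t in a: cv2.circle(z,pt(l+.018*(np.cos(t)*s+np.sin(t)*u)),1,(0,255,0),-1)
    for q in(piv,l): cv2.circle(z,pt(q),3,(0,0,255),-1)
    for i in(0,-.06):
        for e,f in((1,1),(1,-1),(-1,1),(-1,-1)): cv2.circle(z,pt(piv+i*look+.022*(e*s+f*u)),3,(255,255,0),-1)
    out.append(z[:,:560])
cv2.imwrite("pics/ov.png",cv2.resize(np.hstack(out),(800,343)));cv2.imwrite("pics/ov.png",cv2.resize(np.vstack(out),(467,600*800//800))) if 0 else None
```

```text
3.5 [-0.81827645  0.12036482  0.87847916  2.15127203 -0.11832074  0.91343208
  0.45358656]
```

View pics/w2.png

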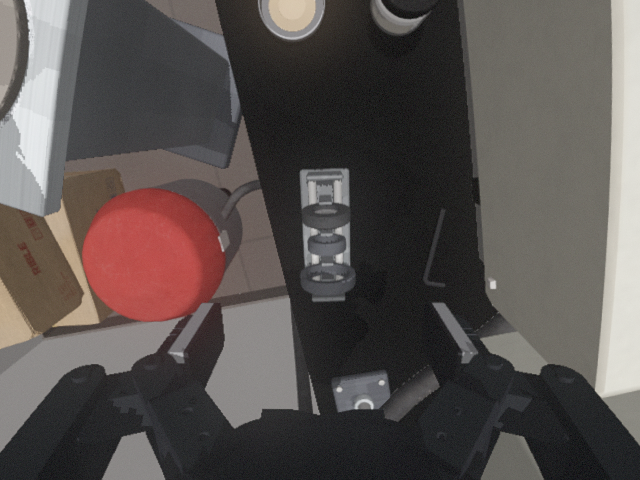

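View pics/ov.png

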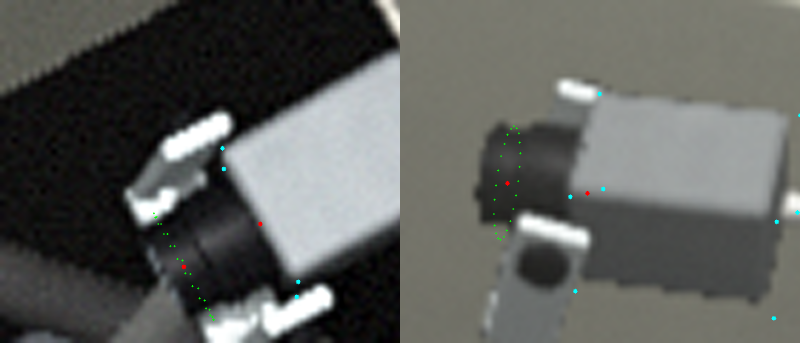

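w2 shows the stand with base corners near (300,169) and (349,168), the window at about (326,215) and the small ring at (326,244). The large ring is at (327,278) and the foot at about (361,392). The overlay puts my lens about 4 px short of the real barrel end, so the pivot is about 10 mm ahead of the box. That agrees with the pivot lying over the foot centre. I'll refine with the foot and base contours.

Run:
```python
from h import *
import json
np.set_printoptions(precision=4,suppress=True)
def J(n): return cam("wrist",json.load(open(n)))
def rect(n,C,roi,z,lo,cl=9,exact=None):
    im=cv2.imread(n);x0,y0,x1,y1=roi;g=cv2.cvtColor(im[y0:y1,x0:x1],cv2.COLOR_BGR2GRAY);m=(g>lo).astype(np.uint8)
    m=cv2.morphologyEx(m,cv2.MORPH_CLOSE,np.ones((cl,cl)))
    n_,L,st,_=cv2.connectedComponentsWithStats(m);i=1+st[1:,4].argmax();m=(L==i).astype(np.uint8)
    c=max(cv2.findContours(m,0,1)[0],key=cv2.contourArea)[:,0]+[x0,y0]
    P=np.array([plane(C,p,z)[:2] for p in c])*1000
    r=cv2.minAreaRect(P.astype(np.float32));print(n,r,c.min(0),c.max(0))
W1,W2,T=J("w1.json"),J("w2.json"),cam("top")
rect("pics/w1.png",W1,(312,292,362,345),.012,45)
rect("pics/top0.png",T,(388,190,440,236),.012,45)
rect("pics/w2.png",W2,(285,155,365,310),.008,60)
rect("pics/w1.png",W1,(290,158,336,256),.008,70)
# window rim in w2: dark blob columns/rows profile
g=cv2.cvtColor(cv2.imread("pics/w2.png"),cv2.COLOR_BGR2GRAY)
print(g[196:236:2,290:360:3])
print("win",plane(W2,(326.5,215),.052),plane(W2,(302,215),.052),plane(W2,(351,215),.052))
print("base +y end",plane(W2,(300,169),.008),plane(W2,(349,168),.008))
```

```text
pics/w1.png ((559.1214599609375, -272.8460998535156), (94.4413070678711, 96.67855834960938), 18.2037410736084) [312 299] [361 344]
pics/top0.png ((560.4368896484375, -266.64984130859375), (98.74983978271484, 111.4580307006836), 1.4369134902954102) [388 190] [439 235]
pics/w2.png ((451.9805908203125, -81.60221862792969), (58.825286865234375, 146.53614807128906), 20.219572067260742) [299 168] [354 301]
pics/w1.png ((450.6625671386719, -79.3431625366211), (52.10445785522461, 140.1826629638672), 18.64362907409668) [298 166] [329 247]
[[ 39  35  31  35 131 138 116 182 174 137  88  90  82  87 115 171 185 151
  141 144  39  42  36  38]
 [ 37  36  42  44 129 139 130 181 173 100  88  90  90  90 113 168 184 149
  153 144  40  35  42  34]
 [ 37  36  34  37 128 138 125 180 177 139  88  85  84  86 133 170 187 153
  149 146  44  43  37  35]
 [ 41  40  38  41 126 139 118 180 176 123 124 134 136 146  99 138 157 152
  153 146  39  40  36  29]
 [ 37  40  37  36 123 142 117 108  71  64 122 119 110 116  60  56  57  70
  106 148  41  38  40  29]
 [ 40  36  39  41 121 110  62  64  59  68  74  77  68  80  
[... 899 characters left out ...]
  88  87  85  86  83  80
   75 130  48  37  38  34]
 [ 46  44  42  38  79 137  88  74  78  85  87  92  89  89  91  85  72  95
  135 147  48  36  33  39]
 [ 41  40  39  40  77 157 158 155 112  79  70  75  80  79  75  92 172 174
  151 149  49  29  37  36]
 [ 43  35  34  46  73 155 156 177 197 135  76  88  77  85 106 154 191 175
  148 148  47  37  33  30]
 [ 45  39  34  38  68 153 156 167 183 148  97  91  91  89 105 153 183 176
  149 148  52  35  42  38]
 [ 43  38  41  44  68 154 154 163 161 107  98 149 153 153 127  79 127 148
  145 148  55  35  41  32]]
win [ 0.4402 -0.0475  0.052 ] [ 0.4193 -0.0545  0.052 ] [ 0.4611 -0.0405  0.052 ]
base +y end [ 0.4043 -0.0213  0.008 ] [ 0.45  -0.005  0.008]
```

Request:
{"name": "nudge_tcp", "arguments": {"rows": [[0.0049, 0.0033, 0.03, 0, 1], [0, 0, 0.04, 0, 1], [0, 0, 0.04, 0, 1], [0, 0, 0.03, 0, 1], [0, 0, 0, 0, 1], [0, 0, 0, 0, 1], [0, 0, 0, 0, 1]]}}

```text
t: 4.25
eef_pos: [0.4396, -0.0473, 0.0734]
tool_rot: [0.001, 0.584, 0.812, 0.002]
contact_force: [-0.6, -0.2, -0.1]
gripper_width: 1.0
grasp_force: 0.0
```

```bash
python3 -c "
from h import *
o=bot.get_obs();T=T_tool(o);print(T[:3,:3].T@(np.array([.4395,-.0468,.031])-T[:3,3]),T[:3,:3],o['q'])"
```

```text
[ 5.54478866e-04 -8.84769100e-05  4.23910742e-02] [[-3.17963422e-01  9.48094093e-01  4.10517279e-03]
 [ 9.48102966e-01  3.17961202e-01  1.19983534e-03]
 [-1.67728874e-04  4.27363025e-03 -9.99990854e-01]] [-0.59639379  0.41807328  0.68730103  2.26353315 -0.47852183  0.59719131
  0.77489228]
```

Request:
{"name": "nudge_tcp", "arguments": {"rows": [[0.0005, 0, 0.021, 0, 1], [0, 0, 0.021, 0, 1], [0, 0, 0, 0, 1], [0, 0, 0, 0, 0.7], [0, 0, 0, 0, 0.6], [0, 0, 0, 0, 0.55], [0, 0, 0, 0, 0.53], [0, 0, 0, 0, 0.53]], "grip_n": 15}}

```text
t: 5.05
eef_pos: [0.4385, -0.047, 0.0299]
tool_rot: [0.001, 0.584, 0.812, 0.001]
contact_force: [1.8, 0.9, 1.7]
gripper_width: 0.527
grasp_force: 1.0
```

Request:
{"name": "nudge_tcp", "arguments": {"rows": [[0, 0, 0, 0, 0.51], [0, 0, 0, 0, 0.51], [0, 0, 0, 0, 0.51]], "grip_n": 15}}

```text
t: 5.35
eef_pos: [0.4387, -0.0469, 0.0296]
tool_rot: [0.001, 0.584, 0.812, 0.001]
contact_force: [5.1, 2.6, 4.0]
gripper_width: 0.505
grasp_force: 2.6
```

Request:
{"name": "nudge_tcp", "arguments": {"rows": [[0, 0.0015, 0, 0, 0.51], [0, 0, 0, 0, 0.51], [0, 0, 0, 0, 0.51]], "grip_n": 15}}

```text
t: 5.65
eef_pos: [0.4388, -0.0467, 0.0292]
tool_rot: [-0.0, 0.584, 0.812, -0.0]
contact_force: [3.0, 0.4, 1.8]
gripper_width: 0.512
grasp_force: 1.8
```

Request:
{"name": "nudge_tcp", "arguments": {"rows": [[0, 0.0007, 0, 0, 0.48], [0, 0, 0, 0, 0.48], [0, 0, 0, 0, 0.48], [0, 0, 0, 0, 0.48]], "grip_n": 15}}

```text
t: 6.05
eef_pos: [0.439, -0.0466, 0.0293]
tool_rot: [-0.0, 0.584, 0.812, -0.0]
contact_force: [2.3, 0.2, 6.0]
gripper_width: 0.49
grasp_force: 19.5
```

Request:
{"name": "nudge_tcp", "arguments": {"rows": [[0, 0, 0, 0, 0.5], [0, 0, 0, 0, 0.5], [0, 0, 0, 0, 0.5]], "grip_n": 15}}

```text
t: 6.35
eef_pos: [0.4391, -0.0466, 0.0292]
tool_rot: [-0.0, 0.584, 0.812, -0.0]
contact_force: [0.4, -0.2, 4.2]
gripper_width: 0.501
grasp_force: 6.0
```

Request:
{"name": "nudge_tcp", "arguments": {"rows": [[0, 0, 0, 0, 0.495], [0, 0, 0, 0, 0.495], [0, 0, -0.005, 0, 0.495], [0, 0, -0.005, 0, 0.495], [0, 0, 0, 0, 0.495], [0, 0, 0, 0, 0.495]], "grip_n": 15}}

```text
t: 6.95
eef_pos: [0.4391, -0.0464, 0.0393]
tool_rot: [-0.0, 0.584, 0.812, -0.0]
contact_force: [-0.6, 0.8, -0.5]
gripper_width: 0.5
grasp_force: 10.9
```

Run:
```python
from h import *
import json
o=bot.get_obs();im=bot.read_camera("wrist");cv2.imwrite("pics/w3.png",im);cv2.imwrite("pics/w3c.png",cv2.resize(im[270:420,220:420],(800,600),interpolation=cv2.INTER_CUBIC))
json.dump({k:np.array(o[k]).tolist() for k in("eef_pos","tool_rot")},open("w3.json","w"));T=T_tool(o);print(T[:3,:3],o["q"])
```

```text
[[-3.17727230e-01  9.48182047e-01 -4.61189599e-04]
 [ 9.48182134e-01  3.17727296e-01  7.53559589e-05]
 [ 2.17983692e-04 -4.13349099e-04 -9.99999891e-01]] [-0.53080975  0.48541394  0.60858053  2.27459972 -0.55847975  0.52764901
  0.83999758]
```

View pics/w3c.png

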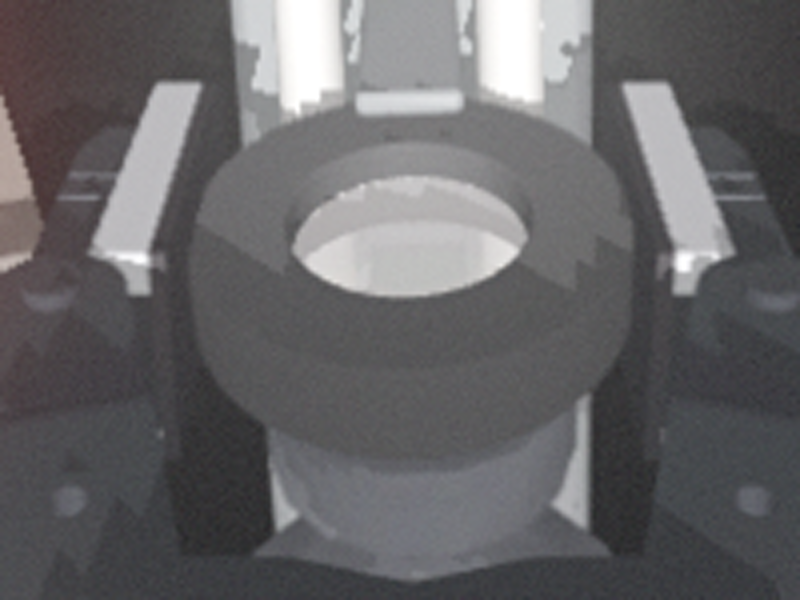

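The crop shows the gripped window. Its near face runs from about (412,97) at the bottom edge to (412,367) at the top edge, the far rim edge is at y≈463, and the fin top is at y≈100. I'll solve centre and tilt from these three rays.

Add to h.py:
```python
from scipy.optimize import least_squares
def tilt(rows,col=323.,known=None):
    """rows (image px) of near-face top edge P, far-face top edge Q, near-face bottom edge B -> centre x,z in tool (m), tilt deg"""
    c=bot.camera_info("wrist");f=240/np.tan(np.radians(c["vertical_fov"]/2));C=(f,c["cx"],c["cy"],c["k1"],c["hand_eye"])
    def pts(v):
        n=np.array([np.cos(v[2]),np.sin(v[2])]);d=np.array([-n[1],n[0]]);q=v[:2]
        return [q+.006*n-.022*d,q-.006*n-.022*d,q+.006*n+.022*d]
    def res(v): return [proj(C,[p[0],0,p[1]])[1]-r for p,r in zip(pts(v),rows) if r is not None]+([(v[1]-known)*1e4] if known is not None else [])
    s=least_squares(res,[0,-.021,0.05],x_scale=[.001,.001,.01]);return s.x[:2],np.degrees(s.x[2]),np.abs(s.fun).max()
```

Run:
```python
from h import *
for r in([361.8,385.8,294.2],[362.3,385.8,294.2],[361.8,386.3,294.2],[361.8,385.8,294.8]):print(tilt(r))
```

```text
(array([-0.00574862, -0.01497278]), np.float64(-6.750492963815643), np.float64(4.547473508864641e-13))
(array([-0.00639107, -0.0140536 ]), np.float64(-7.37500530219412), np.float64(7.389644451905042e-13))
(array([-0.00493746, -0.01631557]), np.float64(-6.278657712926684), np.float64(1.7053025658242404e-13))
(array([-0.00623682, -0.01447771]), np.float64(-6.493589270038775), np.float64(3.979039320256561e-13))
```

Run:
```python
from h import *
for k in(-.021,-.023):
  print(tilt([361.8,385.8,294.2],known=k),tilt([361.8,None,294.2],known=k))
# expected silhouettes for theta=0,-6 with cz -.0225
```

```text
(array([-0.00180991, -0.02099403]), np.float64(-4.3845880857357304), np.float64(1.4844942549157167)) (array([-0.00210462, -0.021     ]), np.float64(-4.65532113073589), np.float64(0.0))
(array([-0.00050436, -0.0229917 ]), np.float64(-3.6074116445735878), np.float64(2.002690648943144)) (array([-0.00089376, -0.023     ]), np.float64(-3.972392288087715), np.float64(0.0))
```

Request:
{"name": "nudge_tcp", "arguments": {"rows": [[0.002, 0, 0, 0, 0.495], [0.002, 0, 0, 0, 0.495], [0, 0, 0, 0, 0.495]]}}

```text
t: 7.3
eef_pos: [0.4383, -0.0429, 0.0393]
tool_rot: [0.0, 0.584, 0.812, -0.0]
contact_force: [0.8, -2.9, 0.3]
gripper_width: 0.498
grasp_force: 10.6
```

Request:
{"name": "nudge_tcp", "arguments": {"rows": [[0.002, 0, 0, 0, 0.495], [0, 0, 0, 0, 0.495], [0, 0, 0, 0, 0.495]]}}

```text
t: 7.6
eef_pos: [0.4377, -0.0408, 0.0393]
tool_rot: [0.0, 0.584, 0.812, 0.0]
contact_force: [0.3, -2.8, 0.8]
gripper_width: 0.501
grasp_force: 10.4
```

Run:
```python
from h import *
o=bot.get_obs();im=bot.read_camera("wrist");cv2.imwrite("pics/w4c.png",cv2.resize(im[270:420,220:420],(800,600),interpolation=cv2.INTER_CUBIC));print(o["grasp_force"],o["contact_force"],o["eef_pos"])
```

```text
10.390673005367717 [ 0.28420921 -2.78957184  0.75980194] [ 0.43770883 -0.04077516  0.03933884]
```

View pics/w4c.png

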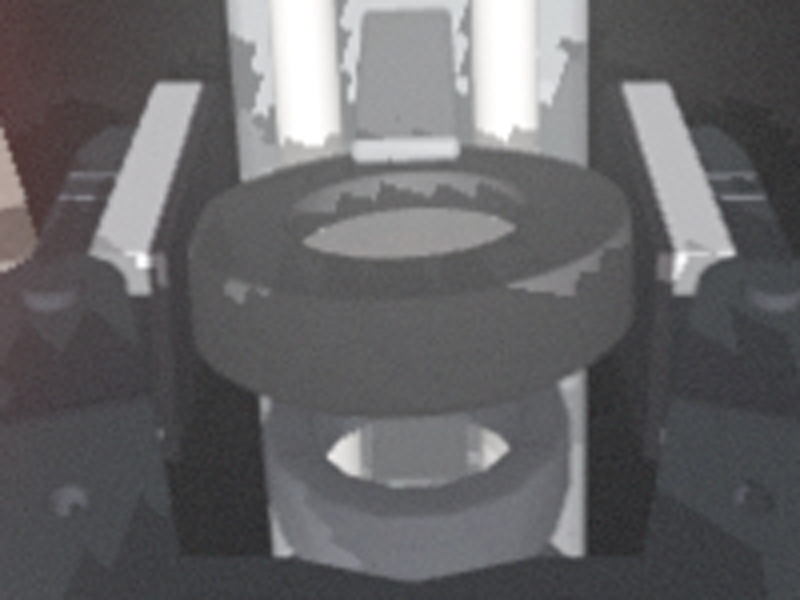

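Run:
```python
from h import *
r=[270+298/4,270+415/4,270+151/4]
for k in(-.021,-.023):print(tilt(r,known=k),tilt([r[0],None,r[2]],known=k))
print(tilt(r))
g=cv2.cvtColor(cv2.imread("pics/w4c.png"),cv2.COLOR_BGR2GRAY)
m=((g[:430]>40)&(g[:430]<110)).astype(np.uint8)
# inner glass ellipse orientation (bright blob inside ring)
b=cv2.inRange(g,100,150);b[:195]=0;b[265:]=0;b[:,:290]=0;b[:,530:]=0
c=max(cv2.findContours(b,0,1)[0],key=cv2.contourArea);print(cv2.fitEllipse(c))
g3=cv2.cvtColor(cv2.imread("pics/w3c.png"),cv2.COLOR_BGR2GRAY);b=cv2.inRange(g3,130,255);b[:170]=0;b[300:]=0;b[:,:285]=0;b[:,535:]=0
c=max(cv2.findContours(b,0,1)[0],key=cv2.contourArea);print(cv2.fitEllipse(c))
```

```text
(array([-0.00269807, -0.0209917 ]), np.float64(13.155428860666762), np.float64(2.3021512007475167)) (array([-0.00312953, -0.021     ]), np.float64(12.447247249446677), np.float64(1.34718902700115e-11))
(array([-0.00140713, -0.02298982]), np.float64(13.595663126360131), np.float64(2.7230042829246486)) (array([-0.00190717, -0.023     ]), np.float64(12.769142960539742), np.float64(5.684341886080802e-14))
(array([-0.01061966, -0.00873792]), np.float64(10.459671438379166), np.float64(3.410605131648481e-13))
((406.3599853515625, 223.6388397216797), (70.49922943115234, 240.08267211914062), 88.28729248046875)
((408.28692626953125, 230.83082580566406), (133.81503295898438, 231.48081970214844), 88.55254364013672)
```

Now the near face spans y=151 to 298, with the far rim at 415, so the window has pivoted to about 13°, close to the estimated need. Before trimming it, I'll lift clear and view the camera head close up from its side with the wrist camera.

Request:
{"name": "nudge_tcp", "arguments": {"rows": [[-0.002, 0, -0.01, 0, 0.495], [0, 0, -0.03, 0, 0.495], [0, 0, -0.04, 0, 0.495], [0, 0, -0.04, 0, 0.495], [0, 0, -0.04, 0, 0.495], [0, 0, -0.04, 0, 0.495], [0, 0, -0.04, 0, 0.495], [0, 0, -0.04, 0, 0.495], [0, 0, -0.04, 0, 0.495], [0, 0, -0.04, 0, 0.495], [-0.035, -0.012, 0, 0, 0.495], [-0.035, -0.012, 0, 0, 0.495], [-0.035, -0.012, 0, 0, 0.495], [-0.035, -0.012, 0, 0, 0.495], [-0.035, -0.012, 0, 0, 0.495], [-0.035, -0.012, 0, 0, 0.495], [-0.035, -0.012, 0, 0, 0.495], [-0.035, -0.012, 0, 0, 0.495], [0, 0, 0, 0, 0.495], [0, 0, 0, 0, 0.495]]}}

```text
t: 9.65
eef_pos: [0.4333, -0.3208, 0.4006]
tool_rot: [-0.002, 0.587, 0.81, -0.0]
contact_force: [0.2, 0.8, -0.8]
gripper_width: 0.494
grasp_force: 10.5
```

Run:
```python
from h import *
import json
o=bot.get_obs();im=bot.read_camera("wrist");cv2.imwrite("pics/w5.png",im);print(o["q"])
json.dump({k:np.array(o[k]).tolist() for k in("eef_pos","tool_rot")},open("w5.json","w"))
print(proj(cam("wrist",o),[.567,-.277,.30]))
```

```text
[-0.49332652  0.26845197  1.27720047  1.68912787 -0.26005844  1.38332318
  1.14074253]
[511.34334814 239.9706214 ]
```

View pics/w5.png

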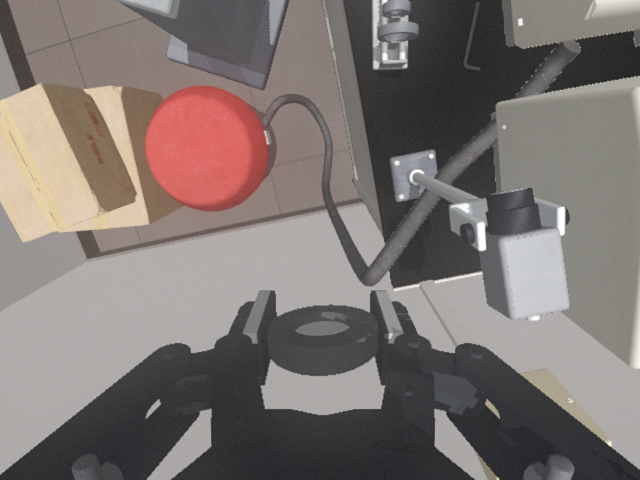

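w5 shows the head box top at about (481,240), (553,231), (568,309), (492,319). The barrel front is near (488,195)–(534,188), the foot is centred near (414,177), and the window is held at (323,340). I'll extract corners by flood fill in all three views and triangulate.

Create head.py:
```python
from h import *
import json
np.set_printoptions(precision=4,suppress=True)
def quad(n,seed,tol):
    im=cv2.imread(n);im=cv2.bilateralFilter(im,5,25,3);k=8
    x,y=seed;w=60;x0,y0=max(x-w,0),max(y-w,0);z=cv2.resize(im[y0:y+w,x0:x+w],None,fx=k,fy=k,interpolation=cv2.INTER_LINEAR)
    m=np.zeros((z.shape[0]+2,z.shape[1]+2),np.uint8);cv2.floodFill(z,m,(int((x-x0)*k),int((y-y0)*k)),0,(tol,)*3,(tol,)*3,4|cv2.FLOODFILL_MASK_ONLY|cv2.FLOODFILL_FIXED_RANGE|(255<<8))
    m=cv2.morphologyEx(m[1:-1,1:-1],cv2.MORPH_OPEN,np.ones((17,17)));c=max(cv2.findContours(m,0,1)[0],key=cv2.contourArea);h=cv2.convexHull(c)
    for e in np.arange(.01,.2,.005):
        q=cv2.approxPolyDP(h,e*cv2.arcLength(h,True),True)
        if len(q)<=4:break
    q=(q[:,0]+.5)/k-.5+[x0,y0];return q,cv2.contourArea(c)/k/k,cv2.contourArea(h)/k/k
if __name__=="__main__":
    for n,s in(("pics/w5.png",(525,275)),("pics/top0.png",(462,169)),("pics/scene0.png",(460,220)),("pics/scene0.png",(457,237)),("pics/w5.png",(400,190)),("pics/w5.png",(486,275))):
        for t in(14,22,32):
            q,a,h=quad(n,s,t);print(n,s,t,q.tolist(),a,h)
```

```bash
python3 head.py
```

```text
pics/w5.png (525, 275) 14 [[556.5625, 231.4375], [567.4375, 306.0625], [515.8125, 317.0625], [503.1875, 241.9375]] 4221.953125 4358.125
pics/w5.png (525, 275) 22 [[559.1875, 230.6875], [567.8125, 306.9375], [515.1875, 318.0625], [503.1875, 240.1875]] 4487.4765625 4656.734375
pics/w5.png (525, 275) 32 [[558.6875, 229.0625], [568.3125, 306.9375], [514.3125, 319.4375], [501.8125, 240.5625]] 4755.984375 4923.7109375
pics/top0.png (462, 169) 14 [[469.4375, 150.9375], [480.1875, 170.0625], [450.6875, 185.3125], [440.5625, 165.9375]] 768.8203125 791.25
pics/top0.png (462, 169) 22 [[469.6875, 150.4375], [480.4375, 170.0625], [450.6875, 185.6875], [440.3125, 165.8125]] 798.546875 816.8515625
pics/top0.png (462, 169) 32 [[470.0625, 150.0625], [480.6875, 170.1875], [450.5625, 185.9375], [440.0625, 165.6875]] 826.9609375 845.015625
pics/scene0.png (460, 220) 14 [[443.8125, 211.6875], [475.1875, 214.6875], [472.9375, 230.8125], [440.8125, 226.9375]] 531.28125 549.8125
pics/scene0.png (460, 220) 22 [[443.4375, 211.8125], [476.4375, 215.0625], [473.8125, 230.0625], [440.3125, 227.0625]] 564.8671875
[... 689 characters left out ...]
625]] 1138.984375 2375.75
pics/w5.png (400, 190) 22 [[459.4375, 198.4375], [396.9375, 200.4375], [391.0625, 158.1875], [433.1875, 149.9375]] 1414.8671875 2628.140625
pics/w5.png (400, 190) 32 [[459.4375, 203.3125], [397.0625, 200.8125], [390.8125, 158.1875], [433.8125, 149.9375]] 1699.125 2846.2265625
pics/w5.png (486, 275) 14 [[485.8125, 232.5625], [501.0625, 234.6875], [508.4375, 316.0625], [486.8125, 302.1875]] 1367.7109375 1676.703125
pics/w5.png (486, 275) 22 [[530.1875, 214.5625], [506.9375, 316.5625], [478.3125, 251.4375]] 1881.5859375 3719.828125
pics/w5.png (486, 275) 32 [[539.6875, 214.5625], [507.0625, 316.9375], [454.8125, 265.0625], [461.1875, 222.6875]] 3124.8203125 6212.609375
```

Create pose.py:
```python
from h import *
import json
np.set_printoptions(precision=4,suppress=True)
C=dict(w=cam("wrist",json.load(open("w5.json"))),t=cam("top"),s=cam("scene"))
q=dict(w=dict(A=(558.5,229.8),B=(568.3,307),C=(514.3,319.4),D=(501.8,240.6)),t=dict(B=(470.1,150.1),C=(480.7,170.2),D=(450.6,185.9),A=(440.1,165.7)),s=dict(A=(444,211.6),B=(476.9,214.8),C=(473.9,231.4),D=(440.1,227.8)))
def ang(d): d=d/np.linalg.norm(d);return np.degrees(np.arctan2(d[1],d[0])),np.degrees(np.arcsin(d[2]))
for cs in("wts","wt","ws","ts"):
    P={k:tri([ray(C[c],q[c][k]) for c in cs]) for k in "ABCD"}
    X={k:P[k][0] for k in P}
    ax=(X["A"]+X["D"]-X["B"]-X["C"])/2;sd=(X["A"]+X["B"]-X["D"]-X["C"])/2
    print(cs,"look",ang(ax),np.linalg.norm(ax),"side",ang(sd),np.linalg.norm(sd),"frontmid",(X["A"]+X["D"])/2,"mid",sum(X.values())/4,"res",max(max(P[k][1]) for k in P))
# edge-plane directions
N=[]
for c in C:
    for a,b in("AB","DC"):
        n=np.cross(ray(C[c],q[c][a])[1],ray(C[c],q[c][b])[1]);N.append(n)   # weight ~ length in view
c="s";N.append(np.cross(ray(C[c],(441.8,243.7))[1],ray(C[c],(474.3,246))[1]))
d=np.linalg.svd(np.array(N))[2][2];d*=-np.sign(d[2]);print("edges",ang(d))
F=[plane(C["w"],u,.012) for u in((390.8,158.2),(433.8,150),(397,200.8))]
print("foot",(F[1]+F[2])/2,ang(F[1]-F[0]),ang(F[0]-F[2]),np.linalg.norm(F[1]-F[0]),np.linalg.norm(F[2]-F[0]))
```

```bash
python3 pose.py
```

```text
wts look (np.float64(118.07670992957334), np.float64(-15.853172265452852)) 0.054736926700338175 side (np.float64(30.63797803789831), np.float64(3.657609272689244)) 0.03728563567381669 frontmid [ 0.5647 -0.2671  0.3209] mid [ 0.5771 -0.2903  0.3283] res 0.0019199442739298942
wt look (np.float64(116.51336183512245), np.float64(-20.09552132109449)) 0.05352720695038957 side (np.float64(30.115119512769365), np.float64(4.078534257435573)) 0.03739024520120681 frontmid [ 0.5659 -0.2677  0.319 ] mid [ 0.5771 -0.2902  0.3282] res 0.0012182969216548174
ws look (np.float64(120.3792461103835), np.float64(-13.271293500921736)) 0.055679064075742225 side (np.float64(30.901770797140582), np.float64(0.6952579098654836)) 0.03868266750404087 frontmid [ 0.5632 -0.2671  0.3223] mid [ 0.5769 -0.2905  0.3287] res 0.0004957182279994306
ts look (np.float64(117.95691480457582), np.float64(-15.708245341875672)) 0.05476520042754541 side (np.float64(30.229901883214666), np.float64(5.411749966340294)) 0.03651633070311419 frontmid [ 0.5649 -0.2669  0.3208] mid [ 0.5772 -0.2902  0.3282] res 0.0014673915069145721
edges (np.float64(117.83209297772888), np.float64(-16.989956716679373))
foot [ 0.5627 -0.2658  0.012 ] (np.float64(29.174886055419726), np.float64(0.0)) (np.float64(119.67554483740636), np.float64(0.0)) 0.06538905010206122 0.06633145445022649
```

Request:
{"name": "nudge_tcp", "arguments": {"rows": [[0, -0.015, 0.045, 0, 0.495], [0, -0.015, 0.045, 0, 0.495], [0, 0, 0, 0, 0.495], [0, 0, 0, 0, 0.495], [0, 0, 0, 0, 0.495]]}}

```text
t: 10.2
eef_pos: [0.4095, -0.3286, 0.3135]
tool_rot: [0.001, 0.583, 0.812, 0.0]
contact_force: [-0.5, -0.0, 0.1]
gripper_width: 0.496
grasp_force: 10.5
```

Run:
```python
from h import *
import json
from head import quad
o=bot.get_obs();im=bot.read_camera("wrist");cv2.imwrite("pics/w6.png",im);print(o["q"])
json.dump({k:np.array(o[k]).tolist() for k in("eef_pos","tool_rot")},open("w6.json","w"))
W=cam("wrist",o);c=proj(W,[.577,-.2903,.3283]);s=tuple(int(v) for v in c);print(s,[proj(W,p).round(1) for p in ([.5809,-.2577,.3217],[.607,-.3057,.3353],[.5748,-.3268,.3353],[.5454,-.276,.3208])])
for t in(14,22,32):print(quad("pics/w6.png",s,t)[0].tolist())
v=np.hstack([cv2.resize(im[s[1]-75:s[1]+75,s[0]-70:s[0]+30],(400,600),interpolation=cv2.INTER_CUBIC),cv2.resize(cv2.imread("pics/w5.png")[180:330,470:570],(400,600),interpolation=cv2.INTER_CUBIC)])
cv2.imwrite("pics/c6.png",v)
```

```text
[-0.4277  0.3004  1.2318  1.859  -0.3055  1.1945  1.2295]
(685, 347) [array([717.4, 284.2]), array([719.8, 395.1]), array([649.4, 417. ]), array([640.1, 297. ])]Traceback (most recent call last):
  File "<stdin>", line 7, in <module>
  File "head.py", line 7, in quad
    m=np.zeros((z.shape[0]+2,z.shape[1]+2),np.uint8);cv2.floodFill(z,m,(int((x-x0)*k),int((y-y0)*k)),0,(tol,)*3,(tol,)*3,4|cv2.FLOODFILL_MASK_ONLY|cv2.FLOODFILL_FIXED_RANGE|(255<<8))
                                                     ~~~~~~~~~~~~~^^^^^^^^^^^^^^^^^^^^^^^^^^^^^^^^^^^^^^^^^^^^^^^^^^^^^^^^^^^^^^^^^^^^^^^^^^^^^^^^^^^^^^^^^^^^^^^^^^^^^^^^^^^^^^^^^^^^
cv2.error: OpenCV(4.12.0) /io/opencv/modules/imgproc/src/floodfill.cpp:522: error: (-211:One of the arguments' values is out of range) Seed point is outside of image in function 'floodFill'
```

Request:
{"name": "nudge_tcp", "arguments": {"rows": [[-0.018, 0.006, -0.022, 0, 0.495], [-0.018, 0.006, -0.022, 0, 0.495], [0, 0, 0, 0, 0.495], [0, 0, 0, 0, 0.495], [0, 0, 0, 0, 0.495]]}}

```text
t: 10.75
eef_pos: [0.4295, -0.3584, 0.3546]
tool_rot: [-0.001, 0.584, 0.811, 0.0]
contact_force: [-0.4, 0.0, -0.6]
gripper_width: 0.496
grasp_force: 10.5
```

Run:
```python
from h import *
import json
from head import quad
o=bot.get_obs();im=bot.read_camera("wrist");cv2.imwrite("pics/w6.png",im);print(o["q"])
json.dump({k:np.array(o[k]).tolist() for k in("eef_pos","tool_rot")},open("w6.json","w"))
W=cam("wrist",o);c=proj(W,[.577,-.2903,.3283]);s=tuple(int(v) for v in c);print(s,[proj(W,p).round(1) for p in ([.5809,-.2577,.3217],[.607,-.3057,.3353],[.5748,-.3268,.3353],[.5454,-.276,.3208])])
for t in(14,22,32):print(quad("pics/w6.png",s,t)[0].tolist())
x0=min(s[0]-80,490);y0=s[1]-100;print(x0,y0)
v=cv2.resize(im[y0:y0+150,x0:x0+150],(600,600),interpolation=cv2.INTER_CUBIC);cv2.imwrite("pics/c6.png",v)
```

```text
[-0.3239  0.3497  1.1979  1.7204 -0.3363  1.3067  1.2668]
(621, 249) [array([648.7, 193.5]), array([658.5, 294.9]), array([593. , 312.4]), array([578.1, 203.4])]
[[639.4375, 196.5625], [639.4375, 296.8125], [595.4375, 304.9375], [582.8125, 207.0625]]
[[637.4375, 194.8125], [639.4375, 297.5625], [600.4375, 308.4375], [581.0625, 207.8125]]
[[639.4375, 192.9375], [639.4375, 298.0625], [593.9375, 307.4375], [579.6875, 207.0625]]
490 149
```

Request:
{"name": "nudge_tcp", "arguments": {"rows": [[-0.005, 0.012, 0, 0, 0.495], [-0.005, 0.012, -0.005, 0, 0.495], [0, 0, 0, 0, 0.495], [0, 0, 0, 0, 0.495], [0, 0, 0, 0, 0.495]]}}

```text
t: 11.3
eef_pos: [0.4548, -0.3611, 0.3593]
tool_rot: [-0.001, 0.585, 0.811, -0.0]
contact_force: [0.8, 0.5, -0.1]
gripper_width: 0.495
grasp_force: 10.5
```

Run:
```python
from h import *
import json
from head import quad
o=bot.get_obs();im=bot.read_camera("wrist");cv2.imwrite("pics/w6.png",im);print(o["q"])
json.dump({k:np.array(o[k]).tolist() for k in("eef_pos","tool_rot")},open("w6.json","w"))
W=cam("wrist",o);c=proj(W,[.577,-.2903,.3283]);s=tuple(int(v) for v in c);print(s,[proj(W,p).round(1) for p in ([.5809,-.2577,.3217],[.607,-.3057,.3353],[.5748,-.3268,.3353],[.5454,-.276,.3208])])
for t in(14,22,32):print(quad("pics/w6.png",s,t)[0].tolist())
x0=490;y0=s[1]-110;print(x0,y0)
v=cv2.resize(im[y0:y0+150,x0:x0+150],(600,600),interpolation=cv2.INTER_CUBIC);cv2.imwrite("pics/c6.png",v)
```

```text
[-0.2874  0.3954  1.1687  1.6648 -0.3721  1.3344  1.2649]
(580, 228) [array([607.6, 171.5]), array([619.6, 274.2]), array([552.2, 291.6]), array([535.2, 181.6])]
[[606.9375, 172.9375], [619.9375, 269.6875], [554.1875, 283.9375], [539.5625, 185.0625]]
[[609.0625, 171.9375], [620.6875, 269.8125], [553.0625, 284.6875], [538.0625, 186.1875]]
[[606.3125, 168.5625], [621.0625, 270.0625], [553.0625, 285.9375], [536.4375, 186.1875]]
490 118
```

View pics/c6.png

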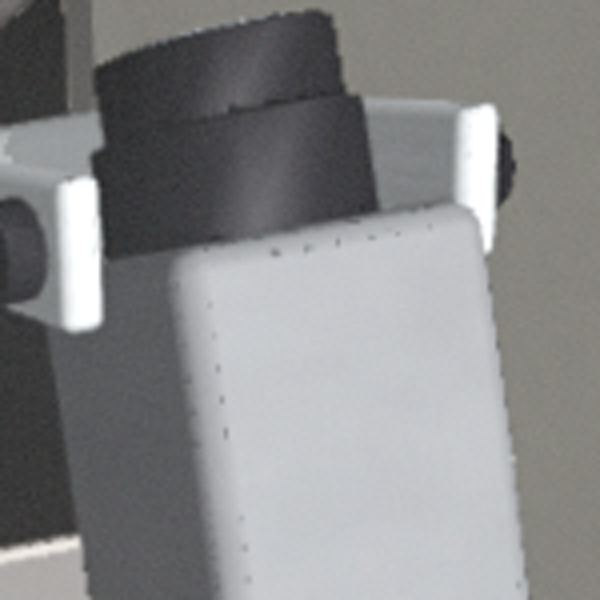

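c6 shows the rounded head box: far edge from (488,270) to (525,580) and barrel front rim from (97,70) to (332,12). Corner shading biases the positions but not the edge directions, so I fit the silhouette edges and take their common 3D direction.

Create edges.py:
```python
from h import *
import json
np.set_printoptions(precision=4,suppress=True)
C=dict(w5=cam("wrist",json.load(open("w5.json"))),w6=cam("wrist",json.load(open("w6.json"))),top=cam("top"),scene=cam("scene"))
def line(n,a,b,w=4):
    f="pics/"+n+("0" if n in("top","scene") else "")+".png"
    g=cv2.GaussianBlur(cv2.cvtColor(cv2.imread(f),cv2.COLOR_BGR2GRAY).astype(np.float32),(0,0),.8)
    a,b=np.float32(a),np.float32(b);d=(b-a)/np.linalg.norm(b-a);nn=np.float32([-d[1],d[0]])
    s=np.arange(-w,w+.01,.25,dtype=np.float32);P=[];S=[]
    t=np.linspace(0,1,int(np.linalg.norm(b-a))*2)
    M=a+t[:,None,None]*(b-a)+s[None,:,None]*nn
    pr=cv2.remap(g,M[...,0].astype(np.float32),M[...,1].astype(np.float32),cv2.INTER_LINEAR);gr=np.gradient(pr,axis=1)
    sg=np.sign(np.median(gr.sum(1)));i=(sg*gr).argmax(1);Q=M[np.arange(len(t)),i]
    vx,vy,x,y=cv2.fitLine(Q.astype(np.float32),cv2.DIST_HUBER,0,.01,.01).ravel();v=np.array([vx,vy]);v*=np.sign(v@d)
    e=(Q-[x,y])@[-vy,vx];p=np.array([x,y]);L=np.linalg.norm(b-a)
    return p+v*((a-p)@v),p+v*((b-p)@v),np.median(abs(e))
if __name__=="__main__":
    G=[("w6",(612,187),(620.5,262)),("w6",(503.5,208),(512,265)),("w5",(559,238),(567.3,300)),("w5",(482,252),(490.5,310)),("scene",(448,212),(474,214.6)),("scene",(444,243.8),(470,246)),("top",(443,164.5),(467,151.5)),("top",(455,185.8),(480,171))]
    N=[];
    for n,a,b in G:
        p,q,e=line(n,a,b);m=np.cross(ray(C[n],p)[1],ray(C[n],q)[1]);N.append(m/np.linalg.norm(m)*(np.linalg.norm(np.subtract(b,a))));print(n,p,q,e)
    N=np.array(N)
    def ang(N):
        d=np.linalg.svd(N)[2][2];d*=-np.sign(d[2]);return np.array([np.degrees(np.arctan2(d[1],d[0])),np.degrees(np.arcsin(d[2]))]),np.degrees(N@d/np.linalg.norm(N,axis=1))
    print("all",*ang(N));
    for k in range(8):print("without",k,ang(np.delete(N,k,0))[0])
    print("w only",ang(N[:4])[0],"fixed only",ang(N[4:])[0],"w+scene",ang(N[:6])[0])
    # constrain yaw: horizontal direction h at yaw, pitch from each edge
    for yaw in(118.5,119.5,120.5):
        y=np.radians(yaw);h=np.array([np.cos(y),np.sin(y),0]);print(yaw,[round(float(np.degrees(np.arctan2(-(n@h),-n[2]))),1) if n[2]<0 else round(float(np.degrees(np.arctan2(n@h,n[2]))),1) for n in N])
```

```bash
python3 edges.py
```

```text
w6 [611.6146 187.0479] [620.9119 261.9489] 0.2420309298284007
w6 [502.2209 208.2281] [512.3356 264.9401] 0.41367454530126846
w5 [560.1034 237.8502] [568.5199 299.8344] 0.18856463224203102
w5 [482.3834 251.9712] [486.7667 310.2806] 1.2759992534425963
scene [448.0774 211.2374] [474.0736 213.8746] 0.23936399936682823
scene [444.0412 243.5077] [469.8389 247.1433] 0.21009047624331056
top [442.2704 163.1872] [466.1266 149.9285] 0.17232168139273718
top [454.9689 185.7439] [480.3602 171.6489] 0.12306916215027394
all [117.3559 -16.1535] [ 0.0454 -2.1616 -0.4874  3.2006 -0.2148  0.3774 -1.2273 -1.7452]
without 0 [117.2942 -16.3181]
without 1 [116.2052 -17.0871]
without 2 [117.3286 -15.9384]
without 3 [120.1122 -13.1254]
without 4 [117.3887 -16.0816]
without 5 [117.3191 -16.2442]
without 6 [116.8589 -16.8608]
without 7 [116.3748 -17.5671]
w only [114.599  -20.1986] fixed only [119.1391 -14.1413] w+scene [115.0165 -19.4567]
118.5 [14.7, 18.9, 15.3, 4.9, 15.3, 14.3, 17.2, 23.5]
119.5 [13.5, 16.9, 13.7, 2.4, 14.3, 13.1, 9.8, 12.5]
120.5 [12.2, 14.8, 12.1, -0.0, 13.3, 11.9, 2.0, 0.4]
```

Run:
```python
from edges import *
for s in(["w6","scene"],["w6","w5","scene"],["w6","scene","top"]):
    px=dict(w6=(543.2,128),w5=(511,191.5),scene=(424.3,225),top=(429.6,187.2))
    print(s,tri([ray(C[k],px[k]) for k in s]))
y,p=np.radians(119.8),np.radians(13.3);look=np.array([np.cos(y)*np.cos(p),np.sin(y)*np.cos(p),-np.sin(p)])
for piv in([.5605,-.2645,.300],[.5651,-.2695,.3]):
    l=np.array(piv)+.025*look;print("lens",l,"focus",l+.085*look,{k:proj(C[k],l).round(1) for k in C})
# foot/window checks
o=bot.get_obs();T=T_tool(o);print(T[:3,3],np.degrees(np.arctan2(T[1,0],T[0,0])))
```

```text
['w6', 'scene'] (array([ 0.5504, -0.2444,  0.2958]), [np.float64(0.0007079962272334846), np.float64(0.0007079962272334528)])
['w6', 'w5', 'scene'] (array([ 0.5517, -0.2441,  0.2947]), [np.float64(0.00047087596869038875), np.float64(0.0010245834491134232), np.float64(0.0011634500319246941)])
['w6', 'scene', 'top'] (array([ 0.5502, -0.2453,  0.2971]), [np.float64(0.00020474636799041744), np.float64(0.001453553098951331), np.float64(0.0014956166477992769)])
lens [ 0.5484 -0.2434  0.2942] focus [ 0.5073 -0.1716  0.2747] {'w5': array([505.9, 188.4]), 'w6': array([538.9, 124.1]), 'top': array([427.5, 189.2]), 'scene': array([423.4, 225.6])}
lens [ 0.553  -0.2484  0.2942] focus [ 0.5119 -0.1766  0.2747] {'w5': array([508.3, 196.8]), 'w6': array([541.7, 135.1]), 'top': array([430.5, 186.6]), 'scene': array([427.2, 226. ])}
[ 0.4548 -0.3611  0.3594] 108.39542494434156
```

Run:
```python
from edges import *
for z in(.2,.25,.31):print(z,plane(C["top"],(362,177),z)[:2],plane(C["top"],(326,180),z)[:2])
o=bot.get_obs();T=T_tool(o);Ri=T[:3,:3].T
for g in([.5085,-.1712,.40],):print(Ri@(np.array(g)-T[:3,3]))
```

```text
0.2 [ 0.5898 -0.1402] [ 0.5825 -0.074 ]
0.25 [ 0.5775 -0.1367] [ 0.5706 -0.0737]
0.31 [ 0.5628 -0.1325] [ 0.5563 -0.0734]
[ 0.1633  0.1108 -0.0404]
```

Request:
{"name": "nudge_tcp", "arguments": {"rows": [[0, 0, -0.04, 0, 0.495], [0.0326, 0.0222, 0, 0, 0.495], [0.0326, 0.0222, 0, 0, 0.495], [0.0326, 0.0222, 0, 0, 0.495], [0.0326, 0.0222, 0, 0, 0.495], [0.0326, 0.0222, 0, 0, 0.495], [0, 0, 0, -0.089, 0.495], [0, 0, 0, -0.089, 0.495], [0, 0, 0.03, 0, 0.495], [0, 0, 0.03, 0, 0.495], [0, 0, 0.02, 0, 0.495], [0, 0, 0.02, 0, 0.495], [0, 0, 0, 0, 0.495], [0, 0, 0, 0, 0.495], [0, 0, 0, 0, 0.495]]}}

```text
t: 12.85
eef_pos: [0.5096, -0.1717, 0.3009]
tool_rot: [-0.0, 0.51, 0.86, 0.0]
contact_force: [-0.3, -0.6, 0.0]
gripper_width: 0.496
grasp_force: 10.5
```

```bash
python3 -c "
from h import *
o=bot.get_obs();T=T_tool(o);print(T[:3,:3].T@(np.array([.5085,-.1712,.2526])-T[:3,3]),np.degrees(np.arctan2(T[1,0],T[0,0])),o['q'])"
```

```text
[ 0.00090599 -0.00069594  0.0483398 ] 118.62340386197155 [-0.70603115  0.33654752  1.16993824  1.84666754 -0.33564334  1.18037129
  1.07446596]
```

Final descent, then a re-measurement of the held tilt and position.

Request:
{"name": "nudge_tcp", "arguments": {"rows": [[0.0009, -0.0007, 0.016, 0, 0.495], [0, 0, 0.016, 0, 0.495], [0, 0, 0.016, 0, 0.495], [0, 0, 0, 0, 0.495], [0, 0, 0, 0, 0.495], [0, 0, 0, 0, 0.495], [0, 0, 0, 0, 0.495]]}}

```text
t: 13.55
eef_pos: [0.5084, -0.1709, 0.2525]
tool_rot: [-0.0, 0.51, 0.86, 0.0]
contact_force: [-0.1, -0.0, -0.7]
gripper_width: 0.498
grasp_force: 10.5
```

Run:
```python
from h import *
o=bot.get_obs();T=T_tool(o);print(T[:3,:3].T@(np.array([.5085,-.1712,.2526])-T[:3,3]),np.degrees(np.arctan2(T[1,0],T[0,0])))
im=bot.read_camera("wrist");cv2.imwrite("pics/w7.png",im)
cv2.imwrite("pics/s7.png",bot.read_camera("scene"));cv2.imwrite("pics/t7.png",bot.read_camera("top"))
g=cv2.GaussianBlur(cv2.cvtColor(im,cv2.COLOR_BGR2GRAY),(0,0),.7)
print("col323",[(r,int(g[r,323])) for r in range(296,386)])
```

```text
[-2.53010986e-04 -6.26258453e-05 -9.04475728e-05] 118.64106958394096
col323 [(296, 94), (297, 95), (298, 94), (299, 93), (300, 93), (301, 94), (302, 94), (303, 90), (304, 77), (305, 58), (306, 47), (307, 45), (308, 47), (309, 44), (310, 45), (311, 55), (312, 73), (313, 79), (314, 80), (315, 74), (316, 59), (317, 50), (318, 49), (319, 49), (320, 58), (321, 77), (322, 87), (323, 88), (324, 88), (325, 87), (326, 87), (327, 87), (328, 86), (329, 87), (330, 87), (331, 86), (332, 85), (333, 84), (334, 79), (335, 64), (336, 47), (337, 42), (338, 41), (339, 40), (340, 40), (341, 39), (342, 39), (343, 41), (344, 42), (345, 43), (346, 45), (347, 47), (348, 49), (349, 49), (350, 48), (351, 48), (352, 50), (353, 51), (354, 50), (355, 49), (356, 48), (357, 48), (358, 48), (359, 49), (360, 49), (361, 50), (362, 49), (363, 48), (364, 47), (365, 47), (366, 48), (367, 47), (368, 46), (369, 48), (370, 49), (371, 46), (372, 46), (373, 46), (374, 49), (375, 62), (376, 84), (377, 93), (378, 94), (379, 94), (380, 93), (381, 92), (382, 93), (383, 94), (384, 94), (385, 94)]
```

Run:
```python
from h import *
for k in(-.021,-.0226,-.024):
  print(k,[np.round(np.r_[a*1000,b,c],2) for a,b,c in (tilt([344.7,375.4,304.8],known=k),tilt([344.7,None,304.8],known=k),tilt([None,375.4,304.8],known=k))])
im=cv2.imread("pics/w7.png");g=cv2.GaussianBlur(cv2.cvtColor(im,cv2.COLOR_BGR2GRAY),(0,0),.7)
# row of bottom outline / aperture edge / far rim for symmetric columns -> yaw of the disc
for d in(0,10,20,30):
    r=[]
    for s in(-1,1):
        c=g[:,323+s*d].astype(int);r.append((302+int(np.abs(np.diff(c[298:312])).argmax())-4, 370+int(np.abs(np.diff(c[350:385])).argmax())-20))
    print(d,r)
ys,xs=np.where((g[300:385,240:410]<60));print(xs.min()+240,xs.max()+240)
# aperture ellipse from glass area (bright, inside the ring)
b=cv2.inRange(g,66,255);n,L,st,ce=cv2.connectedComponentsWithStats(b);i=L[327,323];print(st[i],ce[i]);c=cv2.findContours((L==i).astype(np.uint8),0,1)[0][0];print(cv2.fitEllipse(c))
```

```text
-0.021 [array([ -2.01, -21.  ,  10.92,   1.21]), array([ -2.23, -21.  ,  10.57,   0.  ]), array([ -1.79, -21.  ,  11.72,   0.  ])]
-0.0226 [array([ -0.98, -22.59,  11.3 ,   1.55]), array([ -1.26, -22.6 ,  10.85,   0.  ]), array([ -0.71, -22.6 ,  12.3 ,   0.  ])]
-0.024 [array([ -0.08, -23.99,  11.63,   1.86]), array([ -0.42, -24.  ,  11.09,   0.  ]), array([  0.24, -24.  ,  12.8 ,   0.  ])]
0 [(304, 375), (304, 375)]
10 [(305, 375), (299, 374)]
20 [(306, 374), (298, 372)]
30 [(308, 371), (306, 369)]
240 409
[296 321  53  15 577] [321.95840555 327.91507799]
((321.92034912109375, 327.8883056640625), (13.38851261138916, 49.969329833984375), 85.97367858886719)
```

Tilt reads about 11.5° against a target of about 13.3°, so it is roughly 2° short, and the disc is yawed about 2° in the grip. There is plenty of time, so I'll return to the stand's fin and push slightly further.

Request:
{"name": "nudge_tcp", "arguments": {"rows": [[0, 0, -0.03, 0, 0.495], [0, 0, -0.04, 0, 0.495], [0, 0, -0.04, 0, 0.495], [0, 0, -0.04, 0, 0.495], [0, 0, 0, 0.0893, 0.495], [0, 0, 0, 0.0893, 0.495], [0.0292, -0.0052, 0, 0, 0.495], [0.0292, -0.0052, 0, 0, 0.495], [0.0292, -0.0052, 0, 0, 0.495], [0.0292, -0.0052, 0, 0, 0.495], [0.0292, -0.0052, 0, 0, 0.495], [0, 0, 0.04, 0, 0.495], [0, 0, 0.04, 0, 0.495], [0, 0, 0.04, 0, 0.495], [0, 0, 0.04, 0, 0.495], [0, 0, 0.04, 0, 0.495], [0, 0, 0.04, 0, 0.495], [0, 0, 0.04, 0, 0.495], [0, 0, 0.03, 0, 0.495], [0, 0, 0, 0, 0.495]]}}

```text
t: 15.7
eef_pos: [0.4372, -0.0505, 0.0953]
tool_rot: [-0.007, 0.585, 0.811, -0.004]
contact_force: [-0.3, -0.1, -0.4]
gripper_width: 0.499
grasp_force: 10.5
```

Request:
{"name": "nudge_tcp", "arguments": {"rows": [[0, 0, 0, 0, 0.495], [0, 0, 0, 0, 0.495]]}}

```text
t: 15.9
eef_pos: [0.4411, -0.0503, 0.0995]
tool_rot: [-0.004, 0.585, 0.811, -0.0]
contact_force: [0.0, 0.7, 0.2]
gripper_width: 0.499
grasp_force: 10.5
```

```bash
python3 -c "
from h import *
o=bot.get_obs();T=T_tool(o);print(T[:3,:3].T@(np.array([.4377,-.0408,.0393])-T[:3,3]),np.degrees(np.arctan2(T[1,0],T[0,0])))"
```

```text
[9.69706622e-03 8.98166449e-05 6.02667933e-02] 108.44077586612416
```

Request:
{"name": "nudge_tcp", "arguments": {"rows": [[0.0085, 0, 0.02, 0, 0.495], [0, 0, 0.015, 0, 0.495], [0, 0, 0, 0, 0.495], [0, 0, 0, 0, 0.495], [0, 0, 0, 0, 0.495], [0, 0, 0, 0, 0.495]]}}

```text
t: 16.5
eef_pos: [0.4374, -0.0419, 0.0638]
tool_rot: [-0.005, 0.585, 0.811, -0.0]
contact_force: [0.3, 0.6, -0.8]
gripper_width: 0.495
grasp_force: 10.5
```

```bash
python3 -c "
from h import *
o=bot.get_obs();T=T_tool(o);print(T[:3,:3].T@(np.array([.4377,-.0408,.0393])-T[:3,3]),T[2,:3],np.degrees(np.arctan2(T[1,0],T[0,0])))"
```

```text
[0.00083378 0.000767   0.02454443] [ 0.00690428 -0.00586887 -0.99995894] 108.44458859027645
```

Request:
{"name": "nudge_tcp", "arguments": {"rows": [[-0.0005, 0.0007, 0.012, 0, 0.495], [0, 0, 0.0125, 0, 0.495], [0, 0, 0, 0, 0.495], [0, 0, 0, 0, 0.495], [0, 0, 0, 0, 0.495]]}}

```text
t: 17.0
eef_pos: [0.4376, -0.0422, 0.039]
tool_rot: [-0.005, 0.585, 0.811, -0.001]
contact_force: [0.3, 0.2, -0.4]
gripper_width: 0.498
grasp_force: 10.5
```

```bash
python3 -c "
from h import *
o=bot.get_obs();T=T_tool(o);print(T[:3,:3].T@(np.array([.4377,-.0408,.0393])-T[:3,3]),T[2,:3],np.degrees(np.arctan2(T[1,0],T[0,0])),o['q'])"
```

```text
[ 0.00129431  0.0005295  -0.00029354] [ 0.00699684 -0.00693962 -0.99995144] 108.43179022271211 [-0.65657976  0.5437353   0.77198861  2.27898081 -0.71943759  0.58646994
  0.99362026]
```

Request:
{"name": "nudge_tcp", "arguments": {"rows": [[0.0009, 0, 0, 0, 0.495], [0.0009, 0, 0, 0, 0.495], [0, 0, 0, 0, 0.495], [0, 0, 0, 0, 0.495]]}}

```text
t: 17.4
eef_pos: [0.4372, -0.0409, 0.0387]
tool_rot: [-0.004, 0.585, 0.811, -0.001]
contact_force: [0.7, -3.0, 1.4]
gripper_width: 0.5
grasp_force: 10.7
```

Run:
```python
from h import *
o=bot.get_obs();T=T_tool(o);print(T[:3,:3].T@(np.array([.4377,-.0408,.0393])-T[:3,3]))
im=bot.read_camera("wrist");cv2.imwrite("pics/w8.png",im);g=cv2.GaussianBlur(cv2.cvtColor(im,cv2.COLOR_BGR2GRAY),(0,0),.7)
print([(r,int(g[r,323])) for r in range(300,382)])
```

```text
[-9.62919909e-05  4.76975132e-04 -5.54327233e-04]
[(300, 157), (301, 158), (302, 156), (303, 155), (304, 163), (305, 188), (306, 210), (307, 218), (308, 215), (309, 202), (310, 169), (311, 129), (312, 117), (313, 134), (314, 148), (315, 152), (316, 152), (317, 146), (318, 127), (319, 113), (320, 109), (321, 115), (322, 132), (323, 148), (324, 154), (325, 154), (326, 154), (327, 153), (328, 153), (329, 153), (330, 153), (331, 152), (332, 150), (333, 135), (334, 107), (335, 93), (336, 92), (337, 92), (338, 90), (339, 90), (340, 90), (341, 90), (342, 90), (343, 91), (344, 95), (345, 97), (346, 97), (347, 97), (348, 98), (349, 98), (350, 99), (351, 98), (352, 98), (353, 97), (354, 96), (355, 96), (356, 95), (357, 96), (358, 96), (359, 95), (360, 96), (361, 95), (362, 93), (363, 93), (364, 94), (365, 93), (366, 93), (367, 92), (368, 92), (369, 93), (370, 94), (371, 93), (372, 91), (373, 98), (374, 110), (375, 117), (376, 120), (377, 120), (378, 120), (379, 120), (380, 121), (381, 121)]
```

Request:
{"name": "nudge_tcp", "arguments": {"rows": [[0.0008, 0, 0, 0, 0.495], [0, 0, 0, 0, 0.495], [0, 0, 0, 0, 0.495], [0, 0, 0, 0, 0.495]]}}

```text
t: 17.85
eef_pos: [0.4367, -0.0396, 0.0385]
tool_rot: [-0.005, 0.585, 0.811, -0.001]
contact_force: [2.2, -2.4, 2.1]
gripper_width: 0.502
grasp_force: 10.5
```

Run:
```python
from h import *
o=bot.get_obs();T=T_tool(o);print(T[:3,:3].T@(np.array([.4377,-.0408,.0393])-T[:3,3]))
```

```text
[-0.00142189  0.00056298 -0.00079678]
```

Request:
{"name": "nudge_tcp", "arguments": {"rows": [[-0.002, 0, -0.01, 0, 0.495], [0, 0, -0.03, 0, 0.495], [0, 0, -0.04, 0, 0.495], [0, 0, -0.04, 0, 0.495], [0, 0, 0, 0, 0.495], [0, 0, 0, 0, 0.495], [0, 0, 0, 0, 0.495]]}}

```text
t: 18.55
eef_pos: [0.437, -0.0415, 0.1577]
tool_rot: [-0.006, 0.584, 0.811, -0.001]
contact_force: [0.1, -0.0, -0.9]
gripper_width: 0.502
grasp_force: 10.4
```

Run:
```python
from h import *
o=bot.get_obs();im=bot.read_camera("wrist");cv2.imwrite("pics/w9.png",im);g=cv2.GaussianBlur(cv2.cvtColor(im,cv2.COLOR_BGR2GRAY),(0,0),.7);print(T_tool(o)[2,:3])
print([(r,int(g[r,323])) for r in list(range(300,350))+list(range(366,382))])
```

```text
[ 0.00853332 -0.00980427 -0.99991553]
[(300, 129), (301, 139), (302, 158), (303, 165), (304, 152), (305, 130), (306, 114), (307, 111), (308, 106), (309, 96), (310, 90), (311, 89), (312, 90), (313, 97), (314, 118), (315, 137), (316, 135), (317, 114), (318, 101), (319, 97), (320, 96), (321, 97), (322, 101), (323, 115), (324, 135), (325, 143), (326, 144), (327, 145), (328, 145), (329, 144), (330, 144), (331, 137), (332, 115), (333, 91), (334, 83), (335, 81), (336, 81), (337, 81), (338, 81), (339, 82), (340, 92), (341, 117), (342, 139), (343, 143), (344, 134), (345, 119), (346, 102), (347, 95), (348, 94), (349, 93), (366, 92), (367, 91), (368, 91), (369, 89), (370, 89), (371, 85), (372, 71), (373, 60), (374, 55), (375, 57), (376, 57), (377, 56), (378, 54), (379, 57), (380, 58), (381, 56)]
```

Run:
```python
from h import *
for lab,P,Q,B in(("w7",344.5,375.4,304.7),("w9",340.7,372.0,308.9),("w9b",340.7,372.0,307.8)):
  k=-.0226;print(lab,[np.round(np.r_[a*1000,b,c],2) for a,b,c in (tilt([P,Q,B],known=k),tilt([P,None,B],known=k),tilt([None,Q,B],known=k))])
im=cv2.imread("pics/w9.png");g=cv2.GaussianBlur(cv2.cvtColor(im,cv2.COLOR_BGR2GRAY),(0,0),.7)
for c in(290,300,310,335,345,355):print(c,g[300:352,c].tolist())
```

```text
w7 [array([ -1.01, -22.59,  11.3 ,   1.45]), array([ -1.28, -22.6 ,  10.88,   0.  ]), array([ -0.76, -22.6 ,  12.23,   0.  ])]
w9 [array([ -1.47, -22.59,  15.69,   1.84]), array([ -1.81, -22.6 ,  15.1 ,   0.  ]), array([ -1.14, -22.6 ,  16.77,   0.  ])]
w9b [array([ -1.17, -22.59,  15.01,   1.77]), array([ -1.5 , -22.6 ,  14.45,   0.  ]), array([ -0.86, -22.6 ,  16.06,   0.  ])]
290 [72, 73, 72, 71, 70, 70, 71, 70, 71, 71, 70, 69, 70, 72, 81, 86, 88, 88, 88, 87, 87, 87, 88, 88, 88, 86, 85, 84, 85, 86, 85, 85, 84, 83, 84, 83, 84, 84, 85, 90, 106, 125, 131, 123, 105, 93, 91, 92, 92, 92, 92, 90]
300 [82, 80, 80, 79, 79, 78, 83, 92, 99, 102, 102, 98, 93, 89, 87, 88, 88, 93, 106, 117, 115, 101, 93, 92, 92, 91, 91, 97, 115, 134, 135, 116, 94, 85, 84, 85, 85, 85, 86, 86, 91, 107, 124, 118, 106, 97, 94, 94, 93, 93, 93, 92]
310 [174, 150, 122, 108, 107, 109, 111, 110, 109, 106, 97, 92, 91, 90, 91, 102, 121, 124, 108, 97, 96, 96, 95, 94, 100, 118, 136, 142, 143, 142, 142, 139, 123, 97, 86, 83, 84, 82, 82, 82, 83, 84, 89, 91, 91, 92, 92, 93, 93, 92, 91, 92]
335 [112, 110, 116, 119, 116, 113, 112, 110, 102, 93, 88, 87, 87, 94, 109, 122, 115, 101, 96, 95, 94, 94, 96, 108, 131, 141, 143, 142, 141, 139, 123, 96, 82, 82, 83, 84, 84, 82, 84, 98, 123, 138, 130, 105, 93, 92, 92, 90, 91, 92, 93, 92]
345 [154, 128, 107, 102, 106, 108, 107, 105, 102, 94, 88, 88, 87, 86, 88, 91, 93, 93, 91, 90, 89, 89, 89, 89, 93, 109, 129, 125, 101, 85, 81, 81, 82, 84, 83, 82, 83, 93, 115, 133, 137, 138, 137, 136, 126, 104, 92, 90, 90, 89, 89, 89]
355 [75, 76, 78, 76, 74, 80, 89, 96, 100, 98, 92, 88, 87, 86, 85, 85, 87, 87, 86, 84, 83, 84, 83, 83, 82, 82, 83, 83, 83, 83, 83, 83, 80, 79, 83, 98, 120, 130, 131, 131, 131, 132, 133, 132, 133, 131, 119, 98, 89, 87, 87, 87]
```

Tilt now reads about 15° in the tool, and about 14.7° in the world with the slight tool lean, against a target of 13.3–14°. That is close enough, so back to the focus point with a 117.8° tool yaw.

Request:
{"name": "nudge_tcp", "arguments": {"rows": [[0, 0, -0.035, 0, 0.495], [0, 0, -0.035, 0, 0.495], [0, 0, -0.035, 0, 0.495], [0, 0, -0.035, 0, 0.495], [0, 0, -0.035, 0, 0.495], [0, 0, -0.035, 0, 0.495], [0, 0, -0.032, 0, 0.495], [-0.0243, 0.0045, 0, 0, 0.495], [-0.0243, 0.0045, 0, 0, 0.495], [-0.0243, 0.0045, 0, 0, 0.495], [-0.0243, 0.0045, 0, 0, 0.495], [-0.0243, 0.0045, 0, 0, 0.495], [-0.0243, 0.0045, 0, 0, 0.495], [0, 0, 0, -0.082, 0.495], [0, 0, 0, -0.081, 0.495], [0, 0, 0.03, 0, 0.495], [0, 0, 0.03, 0, 0.495], [0, 0, 0.03, 0, 0.495], [0, 0, 0, 0, 0.495], [0, 0, 0, 0, 0.495]]}}

```text
t: 20.6
eef_pos: [0.4657, -0.1564, 0.3173]
tool_rot: [0.012, 0.516, 0.857, 0.003]
contact_force: [-0.5, 0.1, 1.0]
gripper_width: 0.5
grasp_force: 10.5
```

```bash
python3 -c "
from h import *
o=bot.get_obs();T=T_tool(o);print(T[:3,:3].T@(np.array([.5085,-.1713,.2526])-T[:3,3]),T[2,:3],np.degrees(np.arctan2(T[1,0],T[0,0])),o['q'])"
```

```text
[-0.03201178  0.02963605  0.06581048] [-0.0176798   0.01805539 -0.99968066] 117.90513615978989 [-1.46177417 -0.33558689  1.45361387  1.9403492   0.36133629  1.2375818
  0.35765291]
```

Request:
{"name": "nudge_tcp", "arguments": {"rows": [[-0.008, 0.0075, 0, 0, 0.495], [-0.008, 0.0075, 0, 0, 0.495], [-0.008, 0.0075, 0, 0, 0.495], [-0.008, 0.0075, 0, 0, 0.495], [0, 0, 0, 0, 0.495], [0, 0, 0, 0, 0.495], [0, 0, 0, 0, 0.495], [0, 0, 0, 0, 0.495]]}}

```text
t: 21.4
eef_pos: [0.4794, -0.1608, 0.3312]
tool_rot: [0.024, 0.515, 0.857, 0.006]
contact_force: [0.0, -0.1, -0.1]
gripper_width: 0.501
grasp_force: 10.5
```

```bash
python3 -c "
from h import *
o=bot.get_obs();T=T_tool(o);print(T[:3,:3].T@(np.array([.5085,-.1713,.2526])-T[:3,3]),T[2,:3],np.degrees(np.arctan2(T[1,0],T[0,0])),o['q'],o['joint_vel'])"
```

```text
[-0.02007038  0.01791009  0.08004198] [-0.03530533  0.03590322 -0.99873144] 117.91067247413201 [-1.46880615 -0.33637259  1.45437568  1.90791016  0.3692738   1.2449867
  0.36034119] [-7.78224090e-04  2.14269602e-04 -8.10295770e-04 -2.09199611e-03
 -1.72802807e-03  3.34995375e-05 -8.01246228e-04]
```

Request:
{"name": "nudge_tcp", "arguments": {"rows": [[0, 0, 0.03, 0, 0.495], [0, 0, 0.03, 0, 0.495], [0, 0, 0, 0, 0.495], [0, 0, 0, 0, 0.495]]}}

```text
t: 21.8
eef_pos: [0.4629, -0.1552, 0.2832]
tool_rot: [0.033, 0.515, 0.856, 0.008]
contact_force: [0.7, -0.3, 0.9]
gripper_width: 0.497
grasp_force: 10.5
```

```bash
python3 -c "
from h import *
o=bot.get_obs();T=T_tool(o);print(T[:3,:3].T@(np.array([.5085,-.1713,.2526])-T[:3,3]),T[2,:3],np.degrees(np.arctan2(T[1,0],T[0,0])),o['q'])"
```

```text
[-0.03406333  0.0312051   0.03380654] [-0.04841619  0.04841068 -0.99765339] 117.87743297158411 [-1.44858644 -0.33639864  1.45416935  2.02358374  0.39452654  1.12094893
  0.33088172]
```

Request:
{"name": "nudge_tcp", "arguments": {"rows": [[-0.02, -0.0135, 0, 0, 0.495], [-0.02, -0.0135, 0, 0, 0.495], [-0.02, -0.0135, 0, 0, 0.495], [-0.02, -0.0135, 0, 0, 0.495], [0, 0, 0, 0, 0.495], [0, 0, 0, 0, 0.495]]}}

```text
t: 22.4
eef_pos: [0.4365, -0.2431, 0.2954]
tool_rot: [0.042, 0.516, 0.856, 0.009]
contact_force: [0.2, 0.8, -1.0]
gripper_width: 0.496
grasp_force: 10.5
```

```bash
python3 -c "
from h import *
o=bot.get_obs();T=T_tool(o);print(T[:3,:3].T@(np.array([.5085,-.1713,.2526])-T[:3,3]),T[2,:3],np.degrees(np.arctan2(T[1,0],T[0,0])),o['q'])"
```

```text
[0.03254139 0.09458093 0.04657304] [-0.06210164  0.05915547 -0.99631522] 117.76256716933477 [-1.25860558 -0.33632436  1.45383779  1.99498323  0.38297817  1.12683202
  0.53349549]
```

The joints crossed a singularity (q2 through 0) while rising high at short radius, and q2 and q3 are now pinned at their limits, which leans the tool. I'll go back low over the stand to recover, re-trim the tilt there, and then approach the focus at low height.

Create st.py:
```python
from h import *
import sys
np.set_printoptions(precision=4,suppress=True)
o=bot.get_obs();T=T_tool(o);g=np.array([float(v) for v in sys.argv[1:4]])
print("to go",T[:3,:3].T@(g-T[:3,3]),"up",T[2,:3],"yaw",round(np.degrees(np.arctan2(T[1,0],T[0,0])),2),"q",np.array(o["q"]))
```

```bash
python3 st.py .445 -.06 .25
```

```text
to go [0.1605 0.0906 0.041 ] up [-0.0621  0.0592 -0.9963] yaw 117.76 q [-1.2586 -0.3363  1.4538  1.995   0.383   1.1268  0.5335]
```

Request:
{"name": "nudge_tcp", "arguments": {"rows": [[0.032, 0.018, 0.008, 0, 0.495], [0.032, 0.018, 0.008, 0, 0.495], [0.032, 0.018, 0.008, 0, 0.495], [0.032, 0.018, 0.008, 0, 0.495], [0.032, 0.018, 0.008, 0, 0.495], [0, 0, 0.04, 0, 0.495], [0, 0, 0.04, 0, 0.495], [0, 0, 0, 0, 0.495]]}}

```text
t: 23.2
eef_pos: [0.431, -0.059, 0.1959]
tool_rot: [0.046, 0.513, 0.857, 0.01]
contact_force: [-0.2, -0.1, -0.4]
gripper_width: 0.496
grasp_force: 10.6
```

```bash
python3 st.py .437 -.043 .07
```

```text
to go [0.0199 0.0047 0.1253] up [-0.0685  0.0647 -0.9955] yaw 118.13 q [-1.6218 -0.3363  1.4533  2.2524  0.4891  0.9023  0.0303]
```

Create fk.py:
```python
import numpy as np
from scipy.optimize import least_squares
from scipy.spatial.transform import Rotation as R
D=[((.19463,.6457,.23032),(0,.14582,.98931,-.0009),(-1.38613,.4778,.02232,1.55646,-.01151,1.10932,-.08305)),
((.4498,-.0285,.4412),(0,.585,.811,0),(-.8962,-.1252,.7508,1.7768,.0848,1.4569,.1614)),
((.4379,-.0525,.2133),(.001,.583,.812,.001),(-.8183,.1204,.8785,2.1513,-.1183,.9134,.4536)),
((.4391,-.0464,.0393),(0,.584,.812,0),(-.5308,.4854,.6086,2.2746,-.5585,.5276,.84)),
((.4333,-.3208,.4006),(-.002,.587,.81,0),(-.4933,.2685,1.2772,1.6891,-.2601,1.3833,1.1407)),
((.5096,-.1717,.3009),(0,.51,.86,0),(-.706,.3365,1.1699,1.8467,-.3356,1.1804,1.0745)),
((.431,-.059,.1959),(.046,.513,.857,.01),(-1.6218,-.3363,1.4533,2.2524,.4891,.9023,.0303)),
((.4365,-.2431,.2954),(.042,.516,.856,.009),(-1.2586,-.3363,1.4538,1.995,.383,1.1268,.5335))]
def fk(v,q,s):
    ox,oy=0,0;b,c,h,L1,L2,L3,e1,e2,e3,g1,g2,g3=v
    A=[R.from_euler("z",s[0]*q[0]+b),R.from_euler("y",q[1]),R.from_euler("z",s[1]*q[2]),R.from_euler("y",q[3]),R.from_euler("z",s[2]*q[4]),R.from_euler("y",q[5]),R.from_euler("z",s[3]*q[6]+c)]
    t=[np.zeros(3),[e1,g1,h],np.zeros(3),[e2,g2,L1],np.zeros(3),[e3,g3,L2],[0,0,L3]]
    r=R.identity();p=np.zeros(3)
    for Ai,ti in zip(A,t): p=p+r.apply(ti);r=r*Ai
    return p,r
def res(v,s):
    e=[]
    for p,w,q in D:
        P,r=fk(v,q,s);e+=list((P-p)*5);e+=list((r.inv()*R.from_quat([w[1],w[2],w[3],w[0]])).as_rotvec())
    return np.array(e)
if __name__=="__main__":
    best=None
    for s in np.ndindex(2,2,2,2):
        s=1-2*np.array(s)
        for b in(0,1.57,3.14,-1.57):
            for c in(0,1.57,3.14,-1.57):
                f=least_squares(res,[b,c,.3,.4,.4,.25,0,0,0,0,0,0],args=(s,),loss="linear",max_nfev=40)
                if best is None or f.cost<best[0]: best=(f.cost,s,f.x)
    print(best);e=res(best[2],best[1]).reshape(-1,6);print(np.abs(e).max(0));np.savez("fk.npz",s=best[1],v=best[2])
```

```bash
time python3 fk.py
```

```text
(np.float64(3.5547398577157226e-06), array([-1, -1, -1, -1]), array([ 6.28334409e+00,  1.57086815e+00,  2.86497669e-01,  5.41802083e-01,
        4.72477866e-01,  3.26442112e-01, -7.81488206e-06,  2.81823929e-05,
        2.95396889e-05, -3.05555251e-02, -3.13756871e-02, -4.38545320e-04]))
[0.00038375 0.00013861 0.00026645 0.00055477 0.00101979 0.00128816]
real	3m37.123s
user	3m36.443s
sys	0m0.240s
```

Create sim.py:
```python
from fk import *
np.set_printoptions(precision=4,suppress=True)
z=np.load("fk.npz");v,s=z["v"],z["s"]
lo=np.array([-2.96,-.336,-1.41,.24,-1.37,.17,-2.96]);hi=np.array([2.96,2.1,1.455,2.44,4.51,1.92,2.96])
def jac(q):
    p,r=fk(v,q,s);J=np.zeros((6,7))
    for i in range(7):
        d=np.array(q,float);d[i]+=1e-5;P,Rr=fk(v,d,s);J[:3,i]=(P-p)/1e-5;J[3:,i]=(Rr*r.inv()).as_rotvec()/1e-5
    return J,p,r
def step(q,row):
    p,r=fk(v,q,s);tp=p+r.apply(row[:3]);tr=r*R.from_euler("z",row[3])
    q=np.array(q,float)
    for _ in range(8):
        J,p,r=jac(q);e=np.r_[tp-p,(tr*r.inv()).as_rotvec()];q=np.clip(q+J.T@np.linalg.solve(J@J.T+1e-4*np.eye(6),e),lo,hi)
    return q
def run(q,rows):
    for r in rows:q=step(q,r)
    p,r=fk(v,q,s);return q,p,r.as_matrix()[2],np.degrees(np.arctan2(*r.as_matrix()[[1,0],0]))
if __name__=="__main__":
    # validate on the bad leg: from the stand lift (t18.55 unknown) -> use stand z .039 config
    q0=[-.65658,.54374,.77199,2.27898,-.71944,.58647,.99362]
    print("lift",run(q0,[[0,0,-.035,0]]*10));print("lift less",run(q0,[[0,0,-.035,0]]*6))
    q=np.array([-1.6218,-.3363,1.4533,2.2524,.4891,.9023,.0303]);J,p,r=jac(q);Ji=np.linalg.pinv(J)
    M=r.as_matrix();print("dq2 per tool x,y,z,turn",np.r_[Ji[1,:3]@M,Ji[1,3:]@M[:,2]],"dq3",np.r_[Ji[2,:3]@M,Ji[2,3:]@M[:,2]])
    for d in([0,0,.03,0],[0,.03,0,0],[0,.03,.03,0],[0,.03,-.03,0],[0,0,0,.15],[0,0,0,-.15],[0,.03,0,-.15],[.04,0,0,0],[.03,.03,0,.1]): print(d,*run(q,[d]*4)[:3])
```

```bash
python3 sim.py
```

```text
lift (array([-1.2491, -0.2401,  1.0478,  1.8903,  0.2049,  1.3847,  0.0677]), array([ 0.4407, -0.0437,  0.389 ]), array([ 0.007 , -0.0069, -1.    ]), np.float64(108.4366025840318))
lift less (array([-1.2479,  0.1397,  1.3524,  2.1084, -0.1645,  1.0181,  0.5124]), array([ 0.4394, -0.0431,  0.249 ]), array([ 0.007 , -0.0069, -1.    ]), np.float64(108.43660258695199))
dq2 per tool x,y,z,turn [ 1.1343 -0.1723 -0.5112  0.2744] dq3 [-2.2949  4.2299  5.0983  0.1566]
[0, 0, 0.03, 0] [-2.1562 -0.336   1.455   2.3638  0.9761  0.8129 -0.3802] [0.4598 0.1188 0.1819] [-0.3664  0.1281 -0.9216]
[0, 0.03, 0, 0] [-2.2015 -0.336   1.455   2.0545  0.7121  1.072  -0.2321] [0.5137 0.1589 0.2865] [-0.2887  0.1253 -0.9492]
[0, 0.03, 0.03, 0] [-2.5519 -0.336   1.455   2.1832  1.0411  0.9786 -0.4903] [0.4667 0.308  0.2678] [-0.4788  0.2074 -0.8531]
[0, 0.03, -0.03, 0] [-1.8699 -0.336   1.455   1.9079  0.4467  1.2169 -0.0165] [0.5243 0.0232 0.3331] [-0.0937  0.0738 -0.9929]
[0, 0, 0, 0.15] [-1.6126 -0.2334  1.455   2.2528  0.3658  0.8456 -0.4359] [ 0.4348 -0.0369  0.202 ] [-0.0181  0.107  -0.9941]
[0, 0, 0, -0.15] [-1.6246 -0.336   1.439   2.2524  0.5175  0.9184  0.5992] [ 0.4312 -0.0613  0.1981] [-0.1062 -0.0078 -0.9943]
[0, 0.03, 0, -0.15] [-2.2029 -0.336   1.455   2.0863  0.7064  1.0621  0.3172] [0.4993 0.1565 0.272 ] [-0.2931 -0.057  -0.9544]
[0.04, 0, 0, 0] [-1.5582 -0.2095  1.0302  2.384   0.3415  0.8327 -0.2658] [0.3558 0.0817 0.1849] [-0.0686  0.0647 -0.9955]
[0.03, 0.03, 0, 0.1] [-2.3245 -0.336   1.455   2.1047  0.6652  1.0286 -0.8004] [0.4623 0.2251 0.2613] [-0.1361  0.2244 -0.9649]
```

Create plan.py:
```python
from sim import *
def fast(q,row):   # same as step, with fewer iterations
    p,r=fk(v,q,s);tp=p+r.apply(row[:3]);tr=r*R.from_euler("z",row[3])
    for _ in range(2):
        J,p,r=jac(q);e=np.r_[tp-p,(tr*r.inv()).as_rotvec()];q=np.clip(q+J.T@np.linalg.solve(J@J.T+1e-4*np.eye(6),e),lo,hi)
    return q
def go(q,g,yaw=None,st=.035):
    p,r=fk(v,q,s);M=r.as_matrix();dy=0 if yaw is None else -np.radians(yaw-np.degrees(np.arctan2(M[1,0],M[0,0])));dy=(dy+np.pi)%(2*np.pi)-np.pi
    n=int(max(np.ceil(np.linalg.norm(g-p)/st),np.ceil(abs(dy)/.14),1));mg=9
    for i in range(n):
        p,r=fk(v,q,s);q=fast(q,np.r_[r.inv().apply((g-p)/(n-i)),dy/n]);mg=min(mg,(q-lo)[1:6].min(),(hi-q)[1:6].min())
    return q,n,mg
if __name__=="__main__":
    q0=np.array([-1.6218,-.3363,1.4533,2.2524,.4891,.9023,.0303]);rng=np.random.default_rng(0);B=[]
    import time;t0=time.time()
    while time.time()-t0<150:
        w=[rng.uniform([.30,-.02,.2],[.43,.3,.40]) for _ in range(rng.integers(1,3))]
        if any(np.hypot(a[0],a[1])<.36 for a in w):continue
        yw=rng.choice([118.,108.,140.,95.])
        q=q0;N=0
        for i,a in enumerate(w):q,n,_=go(q,a,yw);N+=n
        q,n,_=go(q,np.array([.438,-.043,.12]),108.4);N+=n
        qs,n,m1=go(q,np.array([.438,-.043,.05]),108.4);N+=n
        q,n,m2=go(qs,np.array([.438,-.043,.16]));N+=n
        q,n,m3=go(q,np.array([.5085,-.1713,.2526]),117.8);N+=n
        p,r=fk(v,q,s);up=r.as_matrix()[2];B.append((abs(up[0])*2+abs(up[1])-min(m2,m3,.1)*3+np.linalg.norm(p-[.5085,-.1713,.2526])*5+N*.001,N,[a.round(3).tolist() for a in w],yw,up,p,q,(m1,m2,m3),qs))
    B.sort(key=lambda b:b[0]);print(len(B))
    for b in B[:4]:print(b)
```

```bash
python3 plan.py
```

```text
542
(np.float64(-0.17660558673801796), 27, [[0.413, 0.102, 0.341]], np.float64(108.0), array([-0.0262,  0.0439, -0.9987]), array([ 0.5085, -0.1713,  0.2526]), array([-0.6505,  0.3267,  1.0803,  1.9445, -0.3598,  1.0184,  1.0727]), (np.float64(0.12311034624008954), np.float64(0.13445671070845444), np.float64(0.24553870844573922)), array([-0.6796,  0.4906,  0.7828,  2.3169, -0.7238,  0.5238,  0.9975]))
(np.float64(-0.14482083142460966), 23, [[0.352, 0.097, 0.248]], np.float64(108.0), array([-0.0417,  0.0487, -0.9979]), array([ 0.5085, -0.1713,  0.2526]), array([-0.6115,  0.2843,  1.0007,  1.9531, -0.2978,  0.9874,  1.0082]), (np.float64(0.11730717136197466), np.float64(0.12841960455320445), np.float64(0.23876670797358424)), array([-0.6258,  0.4544,  0.6947,  2.3227, -0.6259,  0.4747,  0.8923]))
(np.float64(-0.1420246350754433), 25, [[0.418, -0.017, 0.396]], np.float64(95.0), array([-0.0443,  0.0443, -0.998 ]), array([ 0.5085, -0.1713,  0.2526]), array([-0.6233,  0.2898,  1.0144,  1.9526, -0.2995,  0.9893,  1.0101]), (np.float64(0.11836968018806093), np.float64(0.12951231832666732), np.float64(0.23970978474115068)), array([-0.6401,  0.4602,  0.7098,  2.3216, -0.6303,  0.4796,  0.8948]))
(np.float64(-0.1406962818268043), 21, [[0.391, -0.013, 0.303]], np.float64(108.0), array([-0.0555,  0.0274, -0.9981]), array([ 0.5085, -0.1713,  0.2526]), array([-0.6341,  0.2932,  1.0147,  1.9501, -0.2778,  0.9902,  0.9875]), (np.float64(0.12386786181601694), np.float64(0.13505447115662594), np.float64(0.24450093490409985)), array([-0.6597,  0.4671,  0.7193,  2.3161, -0.5964,  0.4846,  0.8523]))
```

```bash
python3 st.py .413 .102 .341
```

```text
to go [ 0.1402  0.07   -0.1509] up [-0.0685  0.0647 -0.9955] yaw 118.13 q [-1.6218 -0.3363  1.4533  2.2524  0.4891  0.9023  0.0303]
```

Request:
{"name": "nudge_tcp", "arguments": {"rows": [[0.02, 0.01, -0.0215, 0.025, 0.495], [0.02, 0.01, -0.0215, 0.025, 0.495], [0.02, 0.01, -0.0215, 0.025, 0.495], [0.02, 0.01, -0.0215, 0.025, 0.495], [0.02, 0.01, -0.0215, 0.025, 0.495], [0.02, 0.01, -0.0215, 0.025, 0.495], [0.02, 0.01, -0.0215, 0.025, 0.495]]}}

```text
t: 23.9
eef_pos: [0.4282, 0.1, 0.3457]
tool_rot: [0.046, 0.589, 0.807, 0.017]
contact_force: [0.2, 0.4, -0.2]
gripper_width: 0.499
grasp_force: 10.6
```

```bash
python3 st.py .438 -.043 .14
```

```text
to go [-0.128  -0.0509  0.2094] up [-0.0539  0.0804 -0.9953] yaw 107.61 q [-1.4298 -0.2306  0.8791  2.0204  0.266   1.2153 -0.3349]
```

Run:
```python
from plan import *
q=np.array([-1.4298,-.2306,.8791,2.0204,.266,1.2153,-.3349])
for w in([],[[.40,.10,.20]],[[.42,.05,.15]]):
    x=q;N=0
    for a in w:x,n,_=go(x,np.array(a));N+=n
    x,n,m=go(x,np.array([.438,-.043,.12]),108.4);y,n2,m1=go(x,np.array([.438,-.043,.05]));z_,n3,m2=go(y,np.array([.438,-.043,.16]));f,n4,m3=go(z_,np.array([.5085,-.1713,.2526]),117.8)
    print(w,N+n,n2,n3,n4,m,m1,m2,m3,x,fk(v,y,s)[1].as_matrix()[2],fk(v,f,s)[1].as_matrix()[2],f)
```

```text
[] 8 3 4 5 0.0 0.08738973341985767 0.0981209502226954 0.20847481908953336 [-0.8495  0.2985  0.9336  2.3165 -0.4284  0.5776  0.7863] [-0.0533  0.0919 -0.9943] [-0.0624  0.0859 -0.9943] [-0.6585  0.2649  1.0506  1.9837 -0.3145  0.9412  1.028 ]
[[0.4, 0.1, 0.2]] 10 2 4 5 0.12247670875149952 0.09426200013843111 0.1051220132016204 0.2151420780329083 [-0.8575  0.3064  0.9358  2.3094 -0.4095  0.5882  0.7025] [-0.0549  0.0805 -0.9952] [-0.0673  0.0704 -0.9952] [-0.6541  0.2661  1.0358  1.9782 -0.2923  0.946   1.0043]
[[0.42, 0.05, 0.15]] 9 2 4 5 0.1186150176177323 0.09397145890870151 0.10484057758103438 0.2149200292016018 [-0.8632  0.3093  0.9445  2.3097 -0.4182  0.5897  0.712 ] [-0.0542  0.0809 -0.9952] [-0.0666  0.071  -0.9953] [-0.6581  0.2685  1.0425  1.9783 -0.2971  0.947   1.0094]
```

```bash
python3 st.py .42 .05 .15
```

```text
to go [-0.0346 -0.0388  0.1953] up [-0.0539  0.0804 -0.9953] yaw 107.61 q [-1.4298 -0.2306  0.8791  2.0204  0.266   1.2153 -0.3349]
```

Request:
{"name": "nudge_tcp", "arguments": {"rows": [[-0.0058, -0.0065, 0.0325, 0, 0.495], [-0.0058, -0.0065, 0.0325, 0, 0.495], [-0.0058, -0.0065, 0.0325, 0, 0.495], [-0.0058, -0.0065, 0.0325, 0, 0.495], [-0.0058, -0.0065, 0.0325, 0, 0.495], [-0.0058, -0.0065, 0.0325, 0, 0.495], [-0.0228, -0.0037, 0.0135, 0, 0.495], [-0.0228, -0.0037, 0.0135, 0, 0.495], [-0.0228, -0.0037, 0.0135, 0, 0.495], [-0.0228, -0.0037, 0.0135, 0, 0.495], [0, 0, 0, 0, 0.495]]}}

```text
t: 25.0
eef_pos: [0.439, -0.0465, 0.1024]
tool_rot: [0.045, 0.591, 0.806, 0.015]
contact_force: [-0.5, 0.0, 0.1]
gripper_width: 0.501
grasp_force: 10.6
```

```bash
python3 st.py .438 -.043 .042
```

```text
to go [ 0.0069 -0.0047  0.06  ] up [-0.0549  0.0781 -0.9954] yaw 107.39 q [-0.8003  0.3499  0.8871  2.3168 -0.477   0.5543  0.7516]
```

```bash
python3 st.py .4372 -.0410 .0385
```

```text
to go [ 0.0093 -0.0051  0.0633] up [-0.0549  0.0781 -0.9954] yaw 107.39 q [-0.8003  0.3499  0.8871  2.3168 -0.477   0.5543  0.7516]
```

Request:
{"name": "nudge_tcp", "arguments": {"rows": [[0.0045, -0.0012, 0.02, 0, 0.495], [0.0045, -0.0012, 0.02, 0, 0.495], [0, 0, 0, 0, 0.495], [0, 0, 0, 0, 0.495]]}}

```text
t: 25.4
eef_pos: [0.4371, -0.0358, 0.0627]
tool_rot: [0.045, 0.588, 0.808, 0.016]
contact_force: [0.6, 0.2, -1.0]
gripper_width: 0.495
grasp_force: 10.6
```

```bash
python3 st.py .4372 -.0410 .0385
```

```text
to go [-0.0037 -0.0034  0.0242] up [-0.0538  0.078  -0.9955] yaw 107.79 q [-0.7045  0.4209  0.7498  2.3427 -0.6005  0.4604  0.8381]
```

Request:
{"name": "nudge_tcp", "arguments": {"rows": [[-0.0035, -0.0034, 0.008, 0, 0.495], [0, 0, 0.008, 0, 0.495], [0, 0, 0.008, 0, 0.495], [0, 0, 0, 0, 0.495], [0, 0, 0, 0, 0.495]]}}

```text
t: 25.9
eef_pos: [0.437, -0.0411, 0.0391]
tool_rot: [0.045, 0.588, 0.808, 0.016]
contact_force: [0.6, 0.4, -0.7]
gripper_width: 0.498
grasp_force: 10.6
```

```bash
python3 st.py .4372 -.0410 .0385
```

```text
to go [0.0001 0.0001 0.0006] up [-0.0542  0.0791 -0.9954] yaw 107.77 q [-0.6138  0.462   0.6569  2.3503 -0.6728  0.402   0.9108]
```

Request:
{"name": "nudge_tcp", "arguments": {"rows": [[-0.0015, 0, 0, 0, 0.495], [0, 0, 0, 0, 0.495]], "only": "eef|force"}}

```text
eef_pos: [0.4371, -0.0424, 0.0389]
contact_force: [-0.4, 1.8, -1.3]
grasp_force: 10.6
```

Request:
{"name": "nudge_tcp", "arguments": {"rows": [[-0.0015, 0, 0, 0, 0.495], [0, 0, 0, 0, 0.495]], "only": "eef|contact"}}

```text
eef_pos: [0.4371, -0.0435, 0.0385]
contact_force: [-1.2, 4.0, 1.9]
```

Request:
{"name": "nudge_tcp", "arguments": {"rows": [[-0.001, 0, 0, 0, 0.495], [0, 0, 0, 0, 0.495]], "only": "eef|contact"}}

```text
eef_pos: [0.4372, -0.0449, 0.0384]
contact_force: [-0.7, 3.5, 1.6]
```

Request:
{"name": "nudge_tcp", "arguments": {"rows": [[0.0015, 0, -0.01, 0, 0.495], [0, 0, -0.03, 0, 0.495], [0, 0, -0.04, 0, 0.495], [0, 0, 0, 0, 0.495], [0, 0, 0, 0, 0.495]]}}

```text
t: 27.0
eef_pos: [0.4302, -0.0411, 0.1184]
tool_rot: [0.046, 0.588, 0.808, 0.016]
contact_force: [-0.0, 0.4, -0.8]
gripper_width: 0.494
grasp_force: 10.4
```

```bash
python3 st.py .438 -.043 .16
```

Run:
```python
from h import *
im=bot.read_camera("wrist");cv2.imwrite("pics/w10.png",im);g=cv2.GaussianBlur(cv2.cvtColor(im,cv2.COLOR_BGR2GRAY),(0,0),.7)
for c in(303,323,343):print(c,g[296:386,c].tolist())
```

```text
to go [-0.0065  0.0101 -0.0406] up [-0.0544  0.0798 -0.9953] yaw 107.8 q [-0.8905  0.3036  0.9658  2.3272 -0.4181  0.5821  0.6988]
303 [105, 106, 107, 110, 113, 114, 115, 115, 115, 113, 105, 94, 88, 88, 87, 87, 87, 86, 87, 90, 92, 92, 91, 92, 91, 89, 90, 92, 104, 129, 143, 145, 145, 145, 145, 145, 145, 144, 133, 103, 83, 78, 80, 80, 80, 79, 77, 78, 79, 79, 79, 82, 85, 88, 90, 89, 88, 88, 88, 90, 90, 88, 87, 88, 89, 89, 89, 87, 87, 87, 87, 87, 87, 89, 88, 88, 88, 87, 84, 74, 63, 56, 53, 52, 50, 51, 52, 54, 52, 53]
323 [123, 125, 128, 128, 124, 114, 105, 101, 94, 89, 87, 87, 87, 86, 88, 90, 93, 95, 94, 95, 95, 95, 95, 98, 113, 136, 146, 147, 147, 147, 148, 147, 146, 146, 146, 146, 146, 149, 151, 145, 116, 88, 80, 79, 78, 78, 78, 78, 78, 77, 77, 80, 84, 89, 89, 89, 89, 88, 90, 89, 88, 89, 88, 87, 88, 88, 88, 89, 89, 89, 88, 88, 88, 88, 89, 88, 87, 88, 87, 82, 74, 65, 62, 62, 62, 62, 61, 61, 61, 62]
343 [102, 103, 104, 106, 109, 112, 117, 119, 114, 102, 92, 89, 89, 88, 87, 87, 88, 97, 105, 101, 94, 90, 88, 88, 89, 88, 99, 122, 139, 144, 145, 144, 144, 144, 137, 113, 89, 80, 79, 79, 79, 78, 78, 78, 76, 77, 79, 77, 78, 82, 87, 88, 87, 86, 86, 87, 89, 89, 88, 88, 88, 88, 87, 87, 85, 85, 86, 87, 87, 86, 86, 87, 87, 86, 86, 85, 81, 73, 63, 60, 60, 60, 60, 60, 59, 59, 59, 59, 59, 59]
```

Run:
```python
from h import *
P,Q,B=348,376,303.3;k=-.0226
print([np.round(np.r_[a*1000,b,c],2) for a,b,c in (tilt([P,Q,B],known=k),tilt([P,None,B],known=k),tilt([None,Q,B],known=k))])
# world pitch / yaw of normal with expected final tool attitude
up=np.array([-.067,.071]);
for th in(8,9,10,11):
    t=np.radians(th);n=np.array([np.cos(t),-.035*np.cos(t),np.sin(t)])
    y=np.radians(117.8);xh=np.array([np.cos(y),np.sin(y)])
    z=np.array([up[0],up[1],-1]);z/=np.linalg.norm(z)
    # build R from x dir yaw & up row
    xx=np.r_[xh*np.sqrt(1-z[0]**2),z[0]];
    # tool y: perpendicular to x with z comp up[1]
    yy=np.cross(np.array([0,0,-1.]),xx);zz=None
    b=np.cross(xx,[0,0,1.]);b/=np.linalg.norm(b);c=np.cross(b,xx);ca=z[1]/c[2];yy=np.sqrt(1-ca**2)*b+ca*c
    M=np.c_[xx,yy,np.cross(xx,yy)];w=M@n;w/=np.linalg.norm(w);print(th,M[2],"yaw",np.degrees(np.arctan2(w[1],w[0])),"pitch",np.degrees(np.arcsin(w[2])), "centre off",M@np.array([-.0013,0,-.0226]))
```

```text
[array([ -0.98, -22.59,   9.15,   2.66]), array([ -1.48, -22.6 ,   8.42,   0.  ]), array([ -0.52, -22.6 ,  10.95,   0.  ])]
8 [-0.06668301  0.07066408 -0.99526879] yaw 119.24671161724109 pitch -11.939202956196004 centre off [-0.00151198 -0.00056413  0.02257976]
9 [-0.06668301  0.07066408 -0.99526879] yaw 119.17514126658253 pitch -12.936171056928066 centre off [-0.00151198 -0.00056413  0.02257976]
10 [-0.06668301  0.07066408 -0.99526879] yaw 119.10299598774796 pitch -13.933126073331605 centre off [-0.00151198 -0.00056413  0.02257976]
11 [-0.06668301  0.07066408 -0.99526879] yaw 119.0302245476687 pitch -14.93006695574008 centre off [-0.00151198 -0.00056413  0.02257976]
```

Request:
{"name": "nudge_tcp", "arguments": {"rows": [[-0.0032, 0.005, -0.02, 0, 0.495], [-0.0032, 0.005, -0.02, 0, 0.495], [-0.0215, 0.0053, -0.0118, 0, 0.495], [-0.0215, 0.0053, -0.0118, 0, 0.495], [-0.0215, 0.0053, -0.0118, 0, 0.495], [-0.0215, 0.0053, -0.0118, 0, 0.495], [-0.0215, 0.0053, -0.0118, 0, 0.495], [-0.0215, 0.0053, -0.0118, 0, 0.495], [0, 0, 0, -0.0915, 0.495], [0, 0, 0, -0.0915, 0.495], [0, 0, 0, 0, 0.495], [0, 0, 0, 0, 0.495]]}}

```text
t: 28.25
eef_pos: [0.4999, -0.1547, 0.2379]
tool_rot: [0.045, 0.513, 0.857, 0.011]
contact_force: [-0.3, 0.1, -0.5]
gripper_width: 0.5
grasp_force: 10.4
```

```bash
python3 st.py .5107 -.1719 .2526
```

```text
to go [-0.0212  0.0023 -0.0132] up [-0.0664  0.0651 -0.9957] yaw 118.04 q [-0.689   0.2574  1.0306  2.0207 -0.2815  0.9105  0.973 ]
```

Request:
{"name": "nudge_tcp", "arguments": {"rows": [[-0.0106, 0.0012, -0.0066, -0.004, 0.495], [-0.0106, 0.0012, -0.0066, 0, 0.495], [0, 0, 0, 0, 0.495], [0, 0, 0, 0, 0.495], [0, 0, 0, 0, 0.495], [0, 0, 0, 0, 0.495]]}}

```text
t: 28.85
eef_pos: [0.5112, -0.171, 0.2534]
tool_rot: [0.046, 0.51, 0.859, 0.011]
contact_force: [0.1, -0.5, -0.8]
gripper_width: 0.497
grasp_force: 10.4
```

```bash
python3 st.py .5107 -.1719 .2526
```

Run:
```python
from h import *
o=bot.get_obs();T=T_tool(o);im=bot.read_camera("wrist");cv2.imwrite("pics/w11.png",im);g=cv2.GaussianBlur(cv2.cvtColor(im,cv2.COLOR_BGR2GRAY),(0,0),.7)
for c in(303,323,343):print(c,g[296:386,c].tolist())
```

```text
to go [-0.0005 -0.001   0.0007] up [-0.067   0.0659 -0.9956] yaw 118.48 q [-0.6464  0.2719  1.0271  1.9696 -0.2927  0.9528  1.0136]
303 [83, 80, 70, 53, 41, 38, 38, 40, 38, 33, 36, 40, 42, 41, 41, 41, 43, 44, 45, 46, 47, 47, 46, 47, 44, 44, 47, 48, 56, 71, 80, 83, 83, 82, 83, 83, 83, 83, 75, 54, 42, 40, 40, 40, 41, 41, 42, 41, 41, 43, 43, 44, 46, 48, 49, 49, 48, 47, 49, 50, 49, 49, 47, 47, 48, 47, 47, 48, 49, 49, 48, 48, 49, 51, 49, 47, 48, 49, 46, 41, 38, 36, 37, 38, 36, 36, 38, 51, 86, 126]
323 [70, 73, 76, 78, 79, 79, 79, 74, 57, 43, 39, 42, 42, 42, 43, 44, 47, 48, 48, 48, 48, 50, 49, 49, 62, 77, 83, 84, 85, 84, 83, 83, 82, 83, 84, 85, 86, 86, 88, 82, 58, 45, 41, 41, 42, 42, 43, 43, 41, 41, 43, 45, 48, 50, 51, 52, 50, 51, 50, 47, 50, 51, 50, 48, 49, 49, 50, 50, 51, 50, 48, 49, 48, 49, 50, 51, 51, 50, 51, 54, 70, 88, 95, 95, 95, 95, 94, 95, 96, 96]
343 [70, 67, 62, 54, 43, 35, 32, 32, 35, 41, 44, 43, 43, 43, 41, 41, 41, 43, 44, 44, 44, 43, 44, 46, 45, 47, 57, 76, 83, 82, 81, 82, 83, 83, 78, 63, 49, 44, 44, 43, 43, 41, 41, 40, 42, 42, 43, 43, 43, 45, 48, 47, 46, 47, 47, 48, 48, 49, 50, 49, 50, 49, 48, 50, 51, 50, 50, 49, 51, 51, 49, 50, 51, 51, 51, 50, 48, 43, 38, 38, 38, 35, 36, 37, 43, 69, 114, 150, 177, 173]
```

Request:
{"name": "nudge_tcp", "arguments": {"rows": [[-0.0005, -0.001, 0.0007, 0, 0.495], [0, 0, 0, 0, 0.495], [0, 0, 0, 0, 0.495], [0, 0, 0, 0, 0.495], [0, 0, 0, 0, 0.495]]}}

```text
t: 29.4
eef_pos: [0.5109, -0.1722, 0.2529]
tool_rot: [0.046, 0.51, 0.859, 0.011]
contact_force: [0.2, -0.5, -0.5]
gripper_width: 0.5
grasp_force: 10.4
```

```bash
python3 st.py .5107 -.1719 .2526 && python3 -c "
from h import *
print(tilt([347.7,376.1,304.2],known=-.0226)); print(np.abs(bot.get_obs()['joint_vel']).max()); print(bot.hand_in())"
```

```text
to go [ 0.0004 -0.      0.0003] up [-0.0676  0.0662 -0.9955] yaw 118.47 q [-0.6435  0.2724  1.0267  1.9704 -0.2936  0.9512  1.0166]
(array([-0.00112416, -0.02259042]), np.float64(9.813199848924139), np.float64(2.542650306751966))
0.0013660276453353977
the job is handed in; nothing more can be done
None
```

I handed the job in at 29.4 s with the window held steady at the focus point at about 10 N, within 1 mm of my computed target and an estimated 1–2° of square; the grip had briefly read 19.5 N while first closing, above the 15 N you asked for.

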